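Put the turned feet away in the bench cupboard

ROBOT

A 7-joint arm with a two-finger parallel gripper is mounted at the origin on the work surface. World frame = base frame: x ahead of the robot, y to its left, z up, the work surface at z = 0. Lengths are in mm, angles in rad, forces in N, time in s.
With the tool pointing down it reaches from about 400 to 875 mm from the base axis. Payload 4.4 kg.
Tool frame: the origin (TCP) lies at the very end of the fingers, on their centre line; the grasp point (between the pads) lies 19 mm behind it (ctrl.grip_depth is the distance from the TCP to the grasp point, in mm); z points along the fingers, x is the direction in which the jaws open and shut, and the axes are right-handed (so a half turn about z gives the same grasp; the last joint's range is limited). The gripper opens to 85 mm and grips with 20 to 120 N. Pads are 22 mm wide; open, the fingers measure 114 mm over their backs; the gripper's body (76 mm by 85 mm) begins 54 mm behind the grasp point. The pads swing forward as they close: fully open they stand 13 mm farther back than shut.
Start: joints at [-1.332, 0.628, 0.038, 1.517, -0.027, 0.996, -0.02], TCP at [195.042, 620.061, 231.313] pointing down, gripper open.
Joint ranges: [-3.06, 3.06], [-0.37, 2.12], [-1.25, 1.32], [0.18, 2.47], [-1.1, 4.24], [0.23, 1.98], [-2.94, 2.94]. Speed limits (rad/s): [2.57, 2.57, 3.14, 3.14, 3.14, 3.14, 3.14].

INTERFACE

Orientations are given as [roll, pitch, yaw] about the fixed x, y, z axes, in that order (R = Rz(yaw) Ry(pitch) Rx(roll)).
In Python, from cell import ctrl gives the robot as it stands.
- The arm moves only by the shell command python3 -m creep 'ROWS'. ROWS is JSON, a list of rows, each an object with "hand": the opening, from 0 (shut) to 1 (fully open); "travel": the shift along the tool's x, y, z in cm, a list of three; "angular": the turn, a rotation vector about the tool's x, y, z in degrees, a list of three. In form: [{"hand": hand, "travel": [tx, ty, tz], "angular": [rx, ry, rz]}, ...]. A call has 1 to 20 rows; each row is the pose to reach, as a shift and turn from the pose measured when the call began, along the tool's axes at that moment; what a row does not reach only later rows make up. A row lasts 1/10 s, in which the tool goes at most 50 mm and 8.59 degrees, less where a joint would pass 70% of its speed; a pose out of reach is approached as far as the arm can. A call with a gripper value outside its range is refused whole. The fingers move at their own pace and stop on an object; the grip force is fixed at half the most. Time passes only in rows, so rows that repeat a pose let the fingers close. It gives the time, the measured TCP pose, the force and the opening at its end, in the units of the state.
- ctrl.read_state(): the state, without advancing time (a new reading comes with each control period).
- ctrl.get_image(name): name is "scene" or "top" or "wrist"; returns a dict with "frame" (384x512x3 uint8, red, green, blue), "fx", "fy", "cx", "cy" (pixels), "origin" and "orientation" of the camera in the world. Camera axes: x right, y down, z forward; pixel columns grow to the right and rows downward; lengths in mm; the calibration is good to about 2 mm. A picture is of the moment at which its call begins. There is no depth.
- ctrl.finish_job(): hands the job in, once; it reports no verdict.
Trained networks look in the newest picture that a camera, given by its name, has taken for a name from the list of things; names that differ only in an ending like _2 or _b are one class to them, and where a whole thing is asked for, a point or a joint stands for the part that bears it (a point fixed in the world has none). Each returns a list of dicts, best first, with "confidence" (0 to 1); they miss things now and then, are a little off and sometimes report something else, mostly with a low value. They report only what shows in the picture. A call takes as long as a camera call. They do not tell look-alikes from the thing itself.
- ctrl.regions_of(camera, thing): "region" (384x512 bool, what is visible of it).
- ctrl.spot_point(camera, thing): "at" ([x, y, z] in mm, in world coordinates, good to about 4 mm: a listed point, or the origin of a listed thing).
The state is a dict: "clock": time; "qpos": joint angles; "qd": joint speeds; "tau": joint torques, N m; "eef_pos": TCP position; "tool_rot": TCP orientation; "force": force on the tool from outside, world axes, zero at the start; "torque": the same for the moment, N m; "width": finger opening in mm.
Only numpy, scipy, OpenCV 4.12 (cv2) and the standard library are available. Lean on these libraries where they do the work, as an engineer would, in place of code of your own. Each camera call takes 0.05 s, during which the arm holds its last target. There are 200 camera calls.

TASK

Pull the cupboard door open past its roller catch and stand every turned wooden foot from the bench upright in the rack on the back of the door: the small feet in the narrow row by the door, the large ones in the wide row. Once all the feet on the bench are in their rows with the door still wide open, push the door shut until the catch snaps home, with the feet still standing in their rows. Leave the other things on the bench where they are.

Things in the scene. Friction and masses are not known exactly. Their poses are not given: they have to be found in the camera images.
- door (a joint): angle of the cupboard door, rad: 0 shut, growing as it swings towards the robot, to 1.9 at most; stays where it is left. Vertical hinge at the left (+y) edge seen from the robot. A sprung roller catch acts from 0 to 0.07 rad: about 10 N at the handle pulls the shut door free, about 10 N of push takes it past the roller, then it snaps to 0. Beyond 0.07 it swings freely with slight friction.
- cupboard: low brown wooden bench cupboard, fixed, 200 deep (x), 320 wide (y), 218 high; origin at the centre of its underside, its -x side (the door) faces the robot. Door 300 wide, 18 thick, top 200 above the bench. A plywood rack of two rows is fixed to the door's back and swings with it; with the door open about a right angle both rows are open from above.
- door_hinge (a point): point on the hinge axis, 100 above the bench, in the plane of the door's inner face. Its axes turn with the door (as for every point on it): +x from the outer face through to the inner face and the rack, -y along the door from hinge to free edge, z up. At joint 0 they match the cupboard's axes.
- handle (a point): grip point on the door's brass handle: a level round bar 10 across and 95 long, running along the door, with a stay at each end to the door; this point is the middle of the bar, on its axis, 185 above the bench, 237.5 from the hinge along the door (y -237.5), 45 out from the door's outer face (x -63 from the hinge), so that a finger fits behind the bar. Can be pinched or hooked from above.
- row_small (a point): centre of the floor of the narrow row of the rack, nearer the door: inner width 46 (along x), inner length 191 (along y), walls 4 thick and 8 high, floor 120 above the bench; this centre is 55 from the door's inner face. Room for three small feet standing 60 apart.
- row_large (a point): centre of the floor of the wide row, farther from the door: inner width 62 (x), inner length 191 (y), walls 4 thick and 8 high, floor 120 above the bench; this centre is 130 from the door's inner face. Room for three large feet standing 60 apart.
- small1: small turned bun foot of pale wood, round, 40 across (widest from 8 to 30 above its base) and 38 high, about 35 g, standing upright on the bench; may be absent. Origin at the centre of its flat underside, z up its axis.
- small2: small turned bun foot of pale wood, round, 40 across (widest from 8 to 30 above its base) and 38 high, about 35 g, standing upright on the bench; may be absent. Origin at the centre of its flat underside, z up its axis.
- small3: small turned bun foot of pale wood, round, 40 across (widest from 8 to 30 above its base) and 38 high, about 35 g, standing upright on the bench; may be absent. Origin at the centre of its flat underside, z up its axis.
- large1: large turned bun foot of the same wood, shape and height (38), but 54 across, about 65 g, standing upright on the bench; may be absent. Origin at the centre of its flat underside, z up its axis.
- large2: large turned bun foot of the same wood, shape and height (38), but 54 across, about 65 g, standing upright on the bench; may be absent. Origin at the centre of its flat underside, z up its axis.
- large3: large turned bun foot of the same wood, shape and height (38), but 54 across, about 65 g, standing upright on the bench; may be absent. Origin at the centre of its flat underside, z up its axis.
- sanding_block: cork sanding block 60 x 40 x 28, among the feet; a bystander, to be left alone. Origin at its underside.
- tape: roll of masking tape lying flat, 64 across, 24 high, among the feet; a bystander, to be left alone. Origin at its underside.
- glue: white glue bottle, 52 across, 130 high; a bystander, to be left alone. Origin at its underside.
- tin: tin 90 across, 100 high; a bystander, to be left alone. Origin at its underside.
- mallet: wooden mallet, 260 long, lying on the bench; a bystander, to be left alone. Origin at its underside.
- chisel: chisel, 200 long, lying on the bench; a bystander, to be left alone. Origin at its underside.
- brush_mug: white mug, 72 across, 90 high; a bystander, to be left alone. Origin at its underside.
Things that resemble listed ones, but are neither listed nor needed, are in the scene too. What is shaped like the large2 but black or red is not meant.

How it is judged (in metres and radians):
On the way, in this order (a step that is already met when the one before it is completed fails the run):
1. the door is pulled wide open (more than 1.1 rad) (value of joint door above 1.1 rad), for 0.2 s.
2. with the door wide open (more than 0.9 rad), every foot stands in its own row, at rest (value of joint door above 0.9 rad and x of small1 in the frame of row_small between -0.009 and 0.009 m and y of small1 in the frame of row_small between -0.09 and 0.09 m and z of small1 in the frame of row_small between -0.006 and 0.006 m and angle between each of small1, small2, small3, large1, large2, large3's own z axis and vertical below 0.15 rad and linear speed of each of small1, small2, small3, large1, large2, large3 below 0.02 m/s and x of small2 in the frame of row_small between -0.009 and 0.009 m and y of small2 in the frame of row_small between -0.09 and 0.09 m and z of small2 in the frame of row_small between -0.006 and 0.006 m and x of small3 in the frame of row_small between -0.009 and 0.009 m and y of small3 in the frame of row_small between -0.09 and 0.09 m and z of small3 in the frame of row_small between -0.006 and 0.006 m and x of large1 in the frame of row_large between -0.009 and 0.009 m and y of large1 in the frame of row_large between -0.09 and 0.09 m and z of large1 in the frame of row_large between -0.006 and 0.006 m and x of large2 in the frame of row_large between -0.009 and 0.009 m and y of large2 in the frame of row_large between -0.09 and 0.09 m and z of large2 in the frame of row_large between -0.006 and 0.006 m and x of large3 in the frame of row_large between -0.009 and 0.009 m and y of large3 in the frame of row_large between -0.09 and 0.09 m and z of large3 in the frame of row_large between -0.006 and 0.006 m), for 0.3 s.
At the end, for the whole second after the job is handed in: The door is shut home past the catch (under 0.02 rad), every small foot stands in the narrow row and every large foot in the wide row: base within 9 mm of the row's middle line, within 90 mm of its centre along the row, on its floor to 6 mm, tilted under 0.15 rad, at rest (value of joint door below 0.02 rad and x of small1 in the frame of row_small between -0.009 and 0.009 m and y of small1 in the frame of row_small between -0.09 and 0.09 m and z of small1 in the frame of row_small between -0.006 and 0.006 m and angle between each of small1, small2, small3, large1, large2, large3's own z axis and vertical below 0.15 rad and linear speed of each of small1, small2, small3, large1, large2, large3 below 0.02 m/s and x of small2 in the frame of row_small between -0.009 and 0.009 m and y of small2 in the frame of row_small between -0.09 and 0.09 m and z of small2 in the frame of row_small between -0.006 and 0.006 m and x of small3 in the frame of row_small between -0.009 and 0.009 m and y of small3 in the frame of row_small between -0.09 and 0.09 m and z of small3 in the frame of row_small between -0.006 and 0.006 m and x of large1 in the frame of row_large between -0.009 and 0.009 m and y of large1 in the frame of row_large between -0.09 and 0.09 m and z of large1 in the frame of row_large between -0.006 and 0.006 m and x of large2 in the frame of row_large between -0.009 and 0.009 m and y of large2 in the frame of row_large between -0.09 and 0.09 m and z of large2 in the frame of row_large between -0.006 and 0.006 m and x of large3 in the frame of row_large between -0.009 and 0.009 m and y of large3 in the frame of row_large between -0.09 and 0.09 m and z of large3 in the frame of row_large between -0.006 and 0.006 m); the robot touches nothing.
It fails at once if one of the bystanders on the bench is knocked away (moved more than 60 mm) (distance of any of sanding_block, tape, glue, tin, mallet, chisel, brush_mug from where it was at the start of the episode above 0.06 m).
Of small1, small2, small3, large1, large2, large3 only 4 to 6 are there at a start; the rules pass over those that are not, and their reading is None.
At some moment in a run one of small1, small2, small3, large1, large2, large3 may be knocked a few centimetres aside while the robot is not near it.
It also fails if it takes over 210 s, if anything falls off the work surface, if the arm or the gripper's body presses on something with over 40 N, if the wrist force passes 120 N, or if a joint passes its speed limit or range.

## Working session

There is one attempt and no reset: what is moved stays moved. The work goes in short steps, Python scripts to look and compute and a shell command to move; the robot and the scene stay as the last step left them, time stands still between calls to the robot, and variables do not carry over. Pictures are saved under pics/ and viewed, about 12 in all and at most 16, crops included, and the job is handed in when it is done.

```bash
ls; mkdir -p pics; cat > h.py <<'E'
import numpy as np, cv2
from cell import ctrl
from scipy.spatial.transform import Rotation as R
def st():
    s=ctrl.read_state(); return s
def save(cam,name,crop=None,scale=1):
    im=ctrl.get_image(cam); f=im["frame"][:,:,::-1]
    if crop: f=f[crop[1]:crop[3],crop[0]:crop[2]]
    if scale!=1: f=cv2.resize(f,None,fx=scale,fy=scale,interpolation=cv2.INTER_CUBIC)
    cv2.imwrite("pics/"+name+".png",f); return im
def rot(o):
    o=np.array(o,float)
    return o if o.shape==(3,3) else (R.from_euler('xyz',o).as_matrix() if o.size==3 else R.from_quat(o).as_matrix())
def px2w(im,u,v,z):
    d=rot(im["orientation"])@np.array([(u-im["cx"])/im["fx"],(v-im["cy"])/im["fy"],1]); o=np.array(im["origin"])
    return o+d*(z-o[2])/d[2]
def w2px(im,p):
    c=rot(im["orientation"]).T@(np.array(p)-np.array(im["origin"])); return im["fx"]*c[0]/c[2]+im["cx"],im["fy"]*c[1]/c[2]+im["cy"]
def go(p,yaw=None):
    "travel (cm) in tool axes to world tcp p; tool-z turn needed for tool x axis at world yaw"
    s=st(); T=rot(s["tool_rot"]); t=T.T@(np.array(p,float)-np.array(s["eef_pos"]))/10
    out="travel %s"%np.round(t,2)
    if yaw is not None:
        for k in (0,np.pi):
            y=yaw+k; x=np.array([np.cos(y),np.sin(y),0]); Z=np.array([0,0,-1.]); D=np.c_[x,np.cross(Z,x),Z]
            out+=" | ang %s"%np.round(np.degrees(R.from_matrix(T.T@D).as_rotvec()),1)
    print(out)
E
python3 - <<'E'
from h import *
s=st(); print({k:np.round(v,3) for k,v in s.items()})
for c in("scene","top"):
    im=save(c,c+"0",scale=1.5); print(c,im["fx"],im["origin"],im["orientation"])
    for n in ["small1","large1","handle","door_hinge","row_small","row_large","sanding_block","tape","cupboard","tin","glue","brush_mug","mallet","chisel"]:
        print(n,[(np.round(d["at"]).tolist(),round(d["confidence"],2)) for d in ctrl.spot_point(c,n)])
E
```

```text
pics
{'clock': np.float64(0.0), 'qpos': array([-1.332,  0.629,  0.038,  1.518, -0.027,  0.996, -0.02 ]), 'qd': array([ 0.002, -0.003,  0.001,  0.002, -0.002, -0.002, -0.   ]), 'tau': array([ 1.0000e-03, -5.6342e+01,  1.2260e+00, -1.9344e+01,  1.1000e-02,
        1.1000e-02,  0.0000e+00]), 'eef_pos': array([194.863, 619.435, 230.389]), 'tool_rot': array([3.142e+00, 2.000e-03, 1.266e+00]), 'force': array([ 0.565, -0.72 ,  0.588]), 'torque': array([-0.   , -0.018,  0.054]), 'width': np.float64(85.314)}
scene 410.98162563259706 [1121.73272732 -565.40044338 1283.4839708 ] [-2.509424    0.01435206  0.76200538]
small1 [([617.0, -207.0, -3.0], 0.69), ([425.0, -199.0, -0.0], 0.56), ([429.0, -306.0, 1.0], 0.47)]
large1 [([296.0, -378.0, 4.0], 0.77), ([528.0, -294.0, -1.0], 0.74), ([430.0, -391.0, -4.0], 0.7), ([516.0, 532.0, -1.0], 0.68), ([428.0, -305.0, 3.0], 0.64), ([331.0, -289.0, -3.0], 0.56)]
handle [([573.0, 2.0, 188.0], 0.71)]
door_hinge []
row_small [([429.0, -303.0, 3.0], 0.31)]
row_large []
sanding_block [([526.0, -209.0, -2.0], 0.63), ([425.0, -202.0, -1.0], 0.6)]
tape [([625.0, -3
[... 446 characters left out ...]
64), ([617.0, -210.0, 0.0], 0.47)]
large1 [([426.0, -305.0, -0.0], 0.81), ([435.0, -396.0, 1.0], 0.62), ([294.0, -377.0, 3.0], 0.57), ([519.0, -296.0, 2.0], 0.49), ([334.0, -286.0, 3.0], 0.47)]
handle [([573.0, 0.0, 186.0], 0.77), ([334.0, -469.0, 1.0], 0.62)]
door_hinge [([669.0, 230.0, 100.0], 0.79)]
row_small []
row_large []
sanding_block [([523.0, -210.0, -1.0], 0.57)]
tape [([622.0, -309.0, -0.0], 0.69), ([425.0, -199.0, 5.0], 0.57), ([621.0, -500.0, -1.0], 0.48)]
cupboard []
tin [([515.0, 530.0, -2.0], 0.76)]
glue [([332.0, -471.0, 3.0], 0.85)]
brush_mug [([618.0, -501.0, 1.0], 0.89)]
mallet [([337.0, 418.0, 1.0], 0.96), ([602.0, 410.0, 4.0], 0.52)]
chisel [([600.0, 411.0, 0.0], 0.64)]
```

View pics/scene0.png

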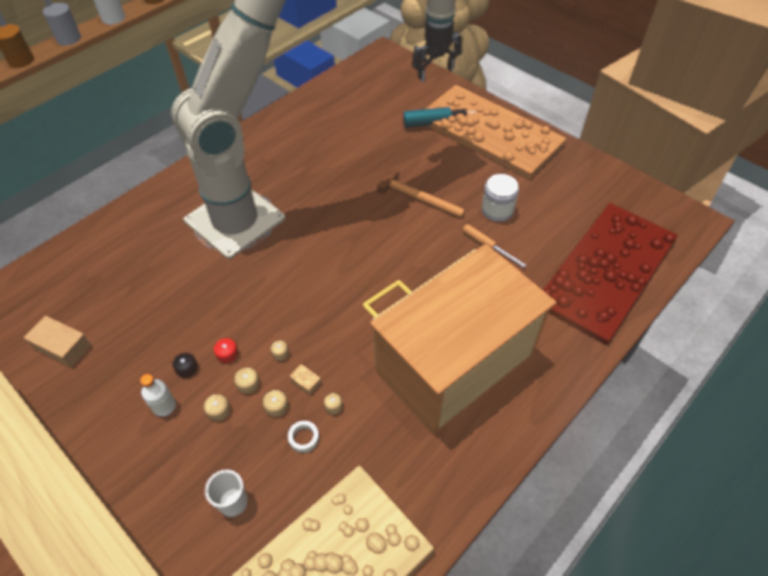

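View pics/top0.png

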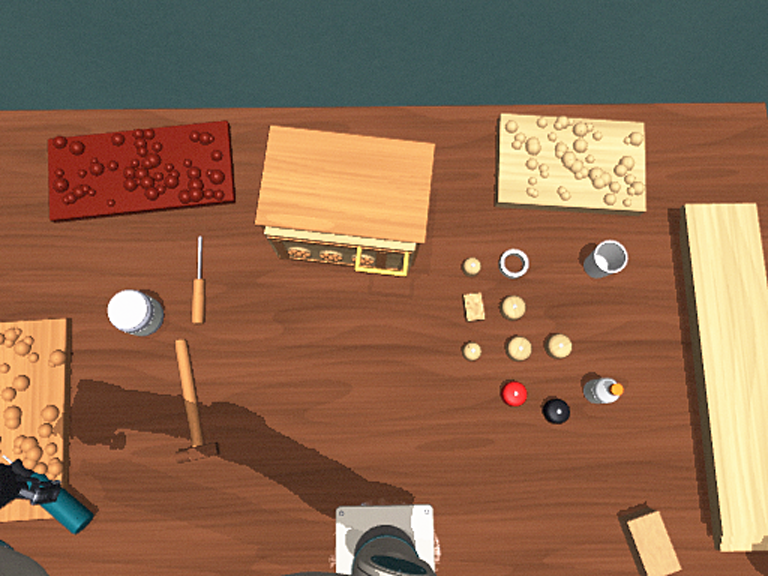

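The scene shows 5 wooden feet: two small, at (472,267) and (472,351) in the top picture, and three large, at (513,307), (519,348) and (559,346). The red and black look-alikes are at (514,393) and (556,411). The handle is at about (383,272).

```bash
python3 - <<'E'
from h import *
im=ctrl.get_image("top")
# handle bar far edge (yellow) ends in px/1.5 -> world at z185
for u,v in((357,272),(409,275)): print(np.round(px2w(im,u/1.5,v/1.5,185)))
for u,v in((257,225),(425,241)): print(np.round(px2w(im,u/1.5,v/1.5,218)))
print(w2px(im,(573,1,185)))
go((560,3,260),-0.137)
E
```

```text
[571.  48. 185.]
[563. -55. 185.]
[660. 241. 218.]
[623. -86. 218.]
(np.float64(253.65337352632034), np.float64(180.4694829106628))
travel [-47.91  53.33  -2.87] | ang [ 0.   0.  80.4] | ang [ -0.    0.  -99.6]
```

```bash
python3 -m creep '[{"hand":0.5,"travel":[-47.3,54.3,-3],"angular":[0,0,79]},{"hand":0.5,"travel":[-47.3,54.3,-3],"angular":[0,0,79]},{"hand":0.5,"travel":[-47.3,54.3,-3],"angular":[0,0,79]},{"hand":0.5,"travel":[-47.3,54.3,-3],"angular":[0,0,79]},{"hand":0.5,"travel":[-47.3,54.3,-3],"angular":[0,0,79]},{"hand":0.5,"travel":[-47.3,54.3,-3],"angular":[0,0,79]},{"hand":0.5,"travel":[-47.3,54.3,-3],"angular":[0,0,79]},{"hand":0.5,"travel":[-47.3,54.3,-3],"angular":[0,0,79]},{"hand":0.5,"travel":[-47.3,54.3,-3],"angular":[0,0,79]},{"hand":0.5,"travel":[-47.3,54.3,-3],"angular":[0,0,79]},{"hand":0.5,"travel":[-47.3,54.3,-3],"angular":[0,0,79]},{"hand":0.5,"travel":[-47.3,54.3,-3],"angular":[0,0,79]},{"hand":0.5,"travel":[-47.3,54.3,-3],"angular":[0,0,79]},{"hand":0.5,"travel":[-47.3,54.3,-3],"angular":[0,0,79]},{"hand":0.5,"travel":[-47.3,54.3,-3],"angular":[0,0,79]},{"hand":0.5,"travel":[-47.3,54.3,-3],"angular":[0,0,79]},{"hand":0.5,"travel":[-47.3,54.3,-3],"angular":[0,0,79]},{"hand":0.5,"travel":[-47.3,54.3,-3],"angular":[0,0,79]}]'
python3 - <<'E'
from h import *
im=save("wrist","w1"); print(im["origin"],im["orientation"],im["fx"])
for c in ("wrist","top"): print([(np.round(d["at"]),d["confidence"]) for d in ctrl.spot_point(c,"handle")])
print(w2px(im,(571,0,185)))
go((571,0,168),-0.113)
E
```

```text
clock: 3.35
eef_pos: [570.4, 7.8, 261.1]
tool_rot: [-3.14, 0.001, -0.111]
force: [-0.3, 0.2, 0.3]
width: 43.0
[579.46262099  86.67139434 403.43725176] [ 2.82801179e+00  1.94961749e-03 -1.10442243e-01] 275.5917765773665
[(array([573.,   4., 183.]), 0.63)]
[(array([571.,   2., 187.]), 0.9)]
(np.float64(258.2715283673423), np.float64(207.87295919038257))
travel [0.12 0.75 9.33] | ang [-0.   0.   0.1] | ang [-0.000e+00 -1.000e-01 -1.799e+02]
```

View pics/w1.png

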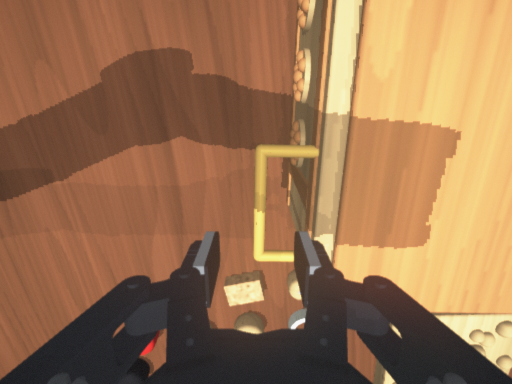

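The bar runs at u≈260 between the open fingers and parallel to the jaws, so I'll descend and pinch.

```bash
python3 -m creep '[{"hand":0.5,"travel":[0.1,0.5,4],"angular":[0,0,0]},{"hand":0.5,"travel":[0.1,0.5,7],"angular":[0,0,0]},{"hand":0.5,"travel":[0.1,0.5,9.3],"angular":[0,0,0]},{"hand":0.5,"travel":[0.1,0.5,9.3],"angular":[0,0,0]},{"hand":0,"travel":[0.1,0.5,9.3],"angular":[0,0,0]},{"hand":0,"travel":[0.1,0.5,9.3],"angular":[0,0,0]},{"hand":0,"travel":[0.1,0.5,9.3],"angular":[0,0,0]},{"hand":0,"travel":[0.1,0.5,9.3],"angular":[0,0,0]},{"hand":0,"travel":[0.1,0.5,9.3],"angular":[0,0,0]},{"hand":0,"travel":[0.1,0.5,9.3],"angular":[0,0,0]}]'
cat >> h.py <<'E'
HG=np.array([669,230.]); 
def arc(q0,q1,n,extra=0,k=1.0):
    "rows: tcp moves around the hinge by door angle q1-q0, tool turns with it (k of it)"
    s=st(); p=np.array(s["eef_pos"]); T=rot(s["tool_rot"])
    for i in range(1,n+1):
        a=-(q1-q0)*i/n; c,d=np.cos(a),np.sin(a); v=p[:2]-HG
        w=np.array([c*v[0]-d*v[1],d*v[0]+c*v[1]])+HG
        t=T.T@(np.r_[w,p[2]]-p)/10
        print(np.round(t,1), np.round(np.degrees(-a*k),1))
E
python3 - <<'E'
from h import *
print(st()["qpos"]); arc(0,1.57,26)
E
```

```text
clock: 4.5
eef_pos: [572.5, 2.7, 170.0]
tool_rot: [-3.14, -0.003, -0.111]
force: [-0.9, 0.8, 7.4]
width: 7.7
[-0.31006009  0.62407327  0.40308272  1.81297319 -0.33793723  0.76928294
  0.15890762]
[-1.4 -0.5 -0. ] 3.5
[-2.8 -1.  -0. ] 6.9
[-4.1 -1.7 -0. ] 10.4
[-5.5 -2.4 -0. ] 13.8
[-6.7 -3.2 -0. ] 17.3
[-7.9 -4.  -0. ] 20.8
[-9.1 -5.  -0. ] 24.2
[-10.2  -6.   -0. ] 27.7
[-11.2  -7.1  -0. ] 31.1
[-12.2  -8.2  -0. ] 34.6
[-13.1  -9.4  -0. ] 38.1
[-13.9 -10.6  -0. ] 41.5
[-14.7 -11.9  -0. ] 45.0
[-15.3 -13.3  -0. ] 48.4
[-15.9 -14.6  -0. ] 51.9
[-16.4 -16.   -0. ] 55.4
[-16.8 -17.5  -0. ] 58.8
[-17.2 -18.9  -0. ] 62.3
[-17.4 -20.4  -0. ] 65.7
[-17.5 -21.9  -0. ] 69.2
[-17.6 -23.4  -0. ] 72.7
[-17.6 -24.9  -0. ] 76.1
[-17.5 -26.3  -0. ] 79.6
[-17.3 -27.8  -0. ] 83.0
[-17.  -29.3  -0. ] 86.5
[-16.6 -30.7   0. ] 90.0
```

```bash
python3 -m creep '[{"hand":0,"travel":[-1.4,-0.5,0],"angular":[0,0,3.5]},{"hand":0,"travel":[-2.8,-1,0],"angular":[0,0,7]},{"hand":0,"travel":[-4.1,-1.7,0],"angular":[0,0,10.4]},{"hand":0,"travel":[-5.5,-2.4,0],"angular":[0,0,13.8]},{"hand":0,"travel":[-6.7,-3.2,0],"angular":[0,0,17.3]},{"hand":0,"travel":[-7.9,-4,0],"angular":[0,0,20.8]},{"hand":0,"travel":[-9.1,-5,0],"angular":[0,0,24.2]},{"hand":0,"travel":[-10.2,-6,0],"angular":[0,0,27.7]},{"hand":0,"travel":[-10.2,-6,0],"angular":[0,0,27.7]}]'
python3 - <<'E'
from h import *
for c in ("top","scene"): print([(np.round(d["at"]),d["confidence"]) for d in ctrl.spot_point(c,"handle")])
arc(0.48,1.57,16); print(st()["qpos"])
E
```

```text
clock: 5.4
eef_pos: [476.0, 74.4, 170.0]
tool_rot: [-3.139, 0.0, -0.594]
force: [-0.3, -2.8, 0.6]
width: 8.1
[(array([571.,   2., 187.]), 0.9)]
[(array([573.,   2., 188.]), 0.71)]
[-1.6 -0.5 -0. ] 3.9
[-3.2 -1.2 -0. ] 7.8
[-4.7 -1.9 -0. ] 11.7
[-6.1 -2.8 -0. ] 15.6
[-7.5 -3.7 -0. ] 19.5
[-8.9 -4.8 -0. ] 23.4
[-10.1  -5.9  -0. ] 27.3
[-11.3  -7.1  -0. ] 31.2
[-12.4  -8.4  -0. ] 35.1
[-13.4  -9.8  -0. ] 39.0
[-14.3 -11.2   0. ] 42.9
[-15.1 -12.7   0. ] 46.8
[-15.8 -14.2   0. ] 50.7
[-16.4 -15.8   0. ] 54.6
[-16.9 -17.4   0. ] 58.5
[-17.2 -19.1   0. ] 62.5
[-0.59180314  0.54262436  0.55952549  2.05129872 -0.4596886   0.66766482
 -0.32318103]
```

```bash
python3 -m creep '[{"hand":0,"travel":[-1.6,-0.5,0],"angular":[0,0,3.9]},{"hand":0,"travel":[-3.2,-1.2,0],"angular":[0,0,7.8]},{"hand":0,"travel":[-4.7,-1.9,0],"angular":[0,0,11.7]},{"hand":0,"travel":[-6.1,-2.8,0],"angular":[0,0,15.6]},{"hand":0,"travel":[-7.5,-3.7,0],"angular":[0,0,19.5]},{"hand":0,"travel":[-8.9,-4.8,0],"angular":[0,0,23.4]},{"hand":0,"travel":[-10.1,-5.9,0],"angular":[0,0,27.3]},{"hand":0,"travel":[-11.3,-7.1,0],"angular":[0,0,31.2]},{"hand":0,"travel":[-12.4,-8.4,0],"angular":[0,0,35.1]},{"hand":0,"travel":[-13.4,-9.8,0],"angular":[0,0,39]},{"hand":0,"travel":[-14.3,-11.2,0],"angular":[0,0,42.9]},{"hand":0,"travel":[-15.1,-12.7,0],"angular":[0,0,46.8]},{"hand":0,"travel":[-15.8,-14.2,0],"angular":[0,0,50.7]},{"hand":0,"travel":[-16.4,-15.8,0],"angular":[0,0,54.6]},{"hand":0,"travel":[-16.9,-17.4,0],"angular":[0,0,58.5]},{"hand":0,"travel":[-17.2,-19.1,0],"angular":[0,0,62.5]},{"hand":0,"travel":[-17.2,-19.1,0],"angular":[0,0,62.5]},{"hand":0,"travel":[-17.2,-19.1,0],"angular":[0,0,62.5]}]'
python3 - <<'E'
from h import *
save("top","top2",scale=1.5);ctrl.get_image("scene")
for c in ("top","scene"):
  for n in ("handle","door_hinge","row_small","row_large"):print(n,[(np.round(d["at"]).tolist(),round(d["confidence"],2)) for d in ctrl.spot_point(c,n)])
p=np.array(st()["eef_pos"])[:2]-HG; print(np.linalg.norm(p),np.arctan2(-96.5,-227)-0, st()["qpos"])
E
```

```text
clock: 7.3
eef_pos: [441.5, 326.6, 170.0]
tool_rot: [-3.139, 0.0, -1.683]
force: [-0.5, -1.0, 0.0]
width: 7.7
handle [([443.0, 330.0, 186.0], 0.6), ([511.0, 193.0, 118.0], 0.4)]
door_hinge [([669.0, 229.0, 99.0], 0.8)]
row_small [([511.0, 195.0, 120.0], 0.57)]
row_large [([497.0, 124.0, 121.0], 0.76)]
handle [([442.0, 326.0, 188.0], 0.97), ([517.0, 532.0, 0.0], 0.34)]
door_hinge []
row_small [([509.0, 197.0, 118.0], 0.57)]
row_large [([502.0, 121.0, 119.0], 0.75), ([436.0, -393.0, 1.0], 0.68)]
247.21263097482267 -2.739628726918228 [-1.23595879  0.74167928  0.91002874  1.88221659 -0.74839301  0.89859458
 -1.63962522]
```

View pics/top2.png

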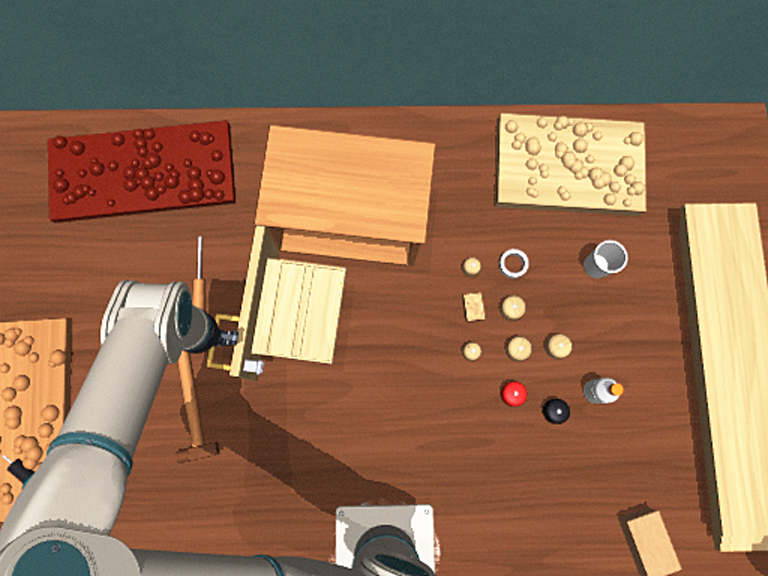

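```bash
python3 -m creep '[{"hand":0.5,"travel":[0,0,0],"angular":[0,0,0]},{"hand":0.5,"travel":[0,0,0],"angular":[0,0,0]},{"hand":0.5,"travel":[0,0,0],"angular":[0,0,0]},{"hand":0.5,"travel":[0,0,-3],"angular":[0,0,0]},{"hand":0.5,"travel":[0,0,-8],"angular":[0,0,0]},{"hand":0.5,"travel":[0,0,-12],"angular":[0,0,0]},{"hand":0.7,"travel":[5,-3,-12],"angular":[0,0,-1]},{"hand":0.7,"travel":[10,-6,-12],"angular":[0,0,1]},{"hand":0.7,"travel":[15.8,-8.2,-12],"angular":[0,0,1]},{"hand":0.7,"travel":[15.8,-8.2,-12],"angular":[0,0,1]},{"hand":0.7,"travel":[15.8,-8.2,-12],"angular":[0,0,1]}]'
python3 - <<'E'
from h import *
im=save("wrist","w2",scale=1.5); import pickle; pickle.dump({k:im[k] for k in im if k!="frame"},open("w2.pkl","wb"))
for n in ("row_small","row_large"):print(n,[(np.round(d["at"]).tolist(),round(d["confidence"],2)) for d in ctrl.spot_point("wrist",n)])
print(st()["qpos"])
E
```

```text
clock: 8.9
eef_pos: [505.9, 155.5, 291.4]
tool_rot: [-3.136, 0.0, -1.71]
force: [-0.2, -0.5, 0.2]
width: 60.3
row_small [([514.0, 196.0, 119.0], 0.64)]
row_large [([505.0, 123.0, 118.0], 0.79), ([342.0, 416.0, -2.0], 0.3)]
[-1.00694856  0.56941866  1.02992113  1.79347779 -0.54854504  1.09447743
 -1.48499784]
```

View pics/w2.png

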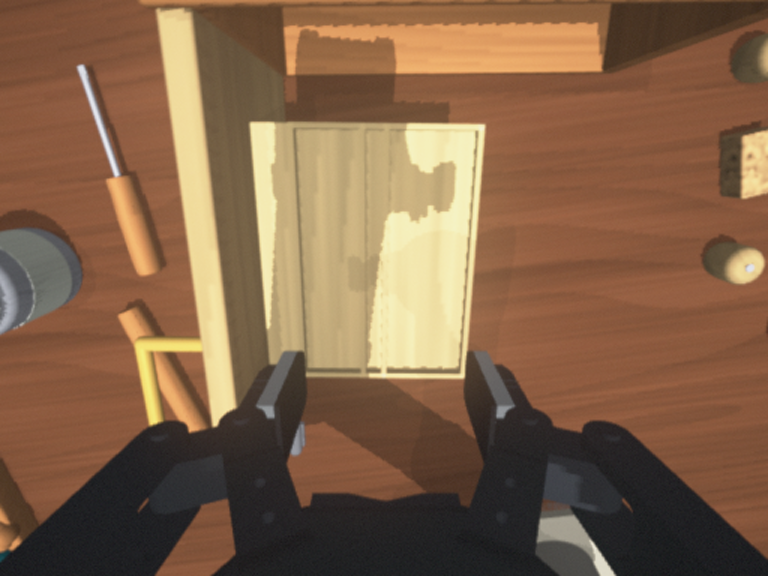

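```bash
cat >> h.py <<'E'
def dw(x,y,z,yaw=-1.705,H=None):
    H=HG if H is None else H
    c,s=np.cos(yaw),np.sin(yaw); return np.array([H[0]+c*x-s*y,H[1]+s*x+c*y,z])
E
python3 - <<'E'
from h import *; import pickle
im=pickle.load(open("w2.pkl","rb")); f=cv2.imread("pics/w2.png")
L=-150
for cx,w,col in((55,23,(0,0,255)),(130,31,(255,0,0))):
  for z,cc in((128,col),):
    pts=[np.array(w2px(im,dw(cx+a*w,L+b*95.5,z)))*1.5 for a,b in((-1,-1),(1,-1),(1,1),(-1,1))]
    cv2.polylines(f,[np.int32(np.round(pts))],True,cc,1); print(np.round(pts).tolist())
for y in(0,-300):
  for x in (0,-18): cv2.circle(f,tuple(int(t*1.5) for t in w2px(im,dw(x,y,200))),3,(0,255,0),-1)
cv2.imwrite("pics/w2o.png",cv2.resize(f[80:440,140:540],None,fx=1.5,fy=1.5))
E
```

```text
[[309.0, 370.0], [364.0, 370.0], [359.0, 124.0], [292.0, 125.0]]
[[389.0, 370.0], [464.0, 370.0], [479.0, 124.0], [389.0, 124.0]]
```

View pics/w2o.png

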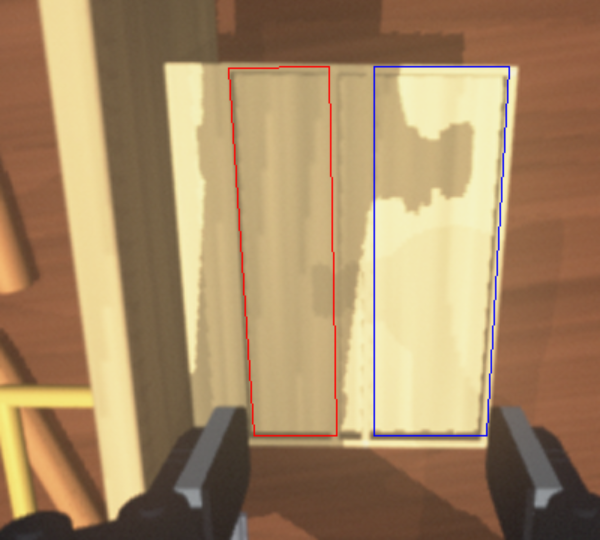

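```bash
python3 - <<'E'
from h import *
go((600,-205,200))
for c in("top","scene"):
    ctrl.get_image(c)
    for n in ["small1","large1"]: print(n,[(np.round(d["at"]).tolist(),round(d["confidence"],2)) for d in ctrl.spot_point(c,n)])
E
```

```text
travel [ 35.15 -14.22   8.98]
small1 [([618.0, -207.0, 1.0], 0.71), ([426.0, -200.0, 5.0], 0.66), ([436.0, -396.0, 2.0], 0.24)]
large1 [([292.0, -381.0, 1.0], 0.77), ([519.0, -299.0, -1.0], 0.6), ([427.0, -305.0, 1.0], 0.59), ([336.0, -288.0, -1.0], 0.55), ([432.0, -394.0, -0.0], 0.53)]
small1 [([619.0, -204.0, 1.0], 0.57), ([426.0, -202.0, -2.0], 0.56)]
large1 [([334.0, -290.0, -0.0], 0.76), ([292.0, -378.0, 2.0], 0.62), ([521.0, -298.0, -2.0], 0.57), ([434.0, -394.0, -4.0], 0.57), ([429.0, -306.0, -0.0], 0.47)]
```

```bash
python3 -m creep '[{"hand":0.7,"travel":[10,-3,0],"angular":[0,0,-8]},{"hand":0.7,"travel":[20,-8,0],"angular":[0,0,-16]},{"hand":0.7,"travel":[35,-14,0],"angular":[0,0,-90]},{"hand":0.7,"travel":[35,-14,0],"angular":[0,0,-90]},{"hand":0.7,"travel":[35,-14,3],"angular":[0,0,-90]},{"hand":0.7,"travel":[35,-14,6],"angular":[0,0,-90]},{"hand":0.7,"travel":[35,-14,9],"angular":[0,0,-90]},{"hand":0.7,"travel":[35,-14,9],"angular":[0,0,-90]},{"hand":0.7,"travel":[35,-14,9],"angular":[0,0,-90]},{"hand":0.7,"travel":[35,-14,9],"angular":[0,0,-90]},{"hand":0.7,"travel":[35,-14,9],"angular":[0,0,-90]},{"hand":0.7,"travel":[35,-14,9],"angular":[0,0,-90]}]'
python3 - <<'E'
from h import *
print(st()["qpos"]); go((618,-206,150),1.437)
E
```

```text
clock: 10.55
eef_pos: [598.1, -203.5, 199.9]
tool_rot: [-3.141, -0.002, -0.13]
force: [-0.1, -0.5, 0.5]
width: 59.7
[ 0.02692743  0.6709415   0.43558533  1.6153523  -0.33558995  0.9282883
  0.45240453]
travel [ 2.   -0.01  5.  ] | ang [  0.1  -0.1 -89.8] | ang [-0.1 -0.1 90.2]
```

```bash
python3 -m creep '[{"hand":0.7,"travel":[2,0,5],"angular":[0,0,-89.8]},{"hand":0.7,"travel":[2,0,5],"angular":[0,0,-89.8]},{"hand":0.7,"travel":[2,0,5],"angular":[0,0,-89.8]},{"hand":0.7,"travel":[2,0,5],"angular":[0,0,-89.8]},{"hand":0.7,"travel":[2,0,5],"angular":[0,0,-89.8]},{"hand":0.7,"travel":[2,0,5],"angular":[0,0,-89.8]},{"hand":0.7,"travel":[2,0,5],"angular":[0,0,-89.8]},{"hand":0.7,"travel":[2,0,5],"angular":[0,0,-89.8]},{"hand":0.7,"travel":[2,0,5],"angular":[0,0,-89.8]},{"hand":0.7,"travel":[2,0,5],"angular":[0,0,-89.8]},{"hand":0.7,"travel":[2,0,5],"angular":[0,0,-89.8]},{"hand":0.7,"travel":[2,0,5],"angular":[0,0,-89.8]}]'
cat >> h.py <<'E'
def foot(name,near,cam="wrist"):
    im=ctrl.get_image(cam); best=None
    for d in ctrl.spot_point(cam,name):
        if np.hypot(*(np.array(d["at"])[:2]-near[:2]))<40: print("spot",np.round(d["at"],1),round(d["confidence"],2))
    for d in ctrl.regions_of(cam,name):
        v,u=np.nonzero(d["region"]); p=px2w(im,(u.min()+u.max())/2,(v.min()+v.max())/2,22)
        if np.hypot(*(p[:2]-near[:2]))<40: print("region mid @z22",np.round(p,1),round(d["confidence"],2),"size",np.ptp(u),np.ptp(v), "touches edge" if v.max()>382 or v.min()<1 or u.min()<1 or u.max()>510 else "")
E
python3 - <<'E'
from h import *
print(st()["qpos"]); foot("small1",(618,-206)); go((618,-206,9),1.437)
save("wrist","w3")
E
```

```text
clock: 11.75
eef_pos: [618.0, -205.9, 149.8]
tool_rot: [3.14, -0.001, 1.436]
force: [0.0, -0.2, 1.0]
width: 59.6
[ 0.29591409  0.71808248 -0.02843535  1.59140838  0.02364466  0.83078906
  1.69450899]
spot [ 617.6 -209.8   -4.4] 0.82
region mid @z22 [ 616.6 -207.4   22. ] 0.63 size 39 41 
travel [-0.02 -0.03 14.09] | ang [ 0.1 -0.  -0.1] | ang [-1.000e-01 -2.000e-01  1.799e+02]
```

View pics/w3.png

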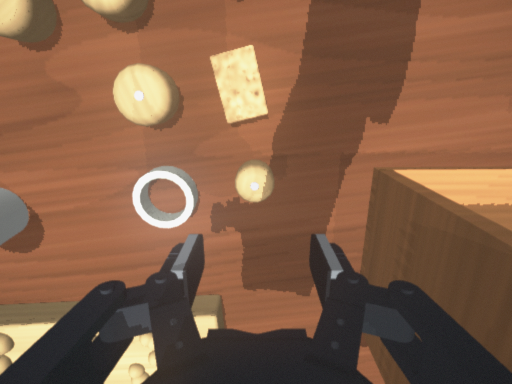

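The small foot is at (255,183), between the jaws, with the tape (165,197) and the block (240,85) clear of them.

```bash
python3 -m creep '[{"hand":0.7,"travel":[-0.2,0.1,5],"angular":[0,0,0]},{"hand":0.7,"travel":[-0.2,0.1,10],"angular":[0,0,0]},{"hand":0.7,"travel":[-0.2,0.1,14],"angular":[0,0,0]},{"hand":0.7,"travel":[-0.2,0.1,14],"angular":[0,0,0]},{"hand":0,"travel":[-0.2,0.1,14],"angular":[0,0,0]},{"hand":0,"travel":[-0.2,0.1,14],"angular":[0,0,0]},{"hand":0,"travel":[-0.2,0.1,14],"angular":[0,0,0]},{"hand":0,"travel":[-0.2,0.1,14],"angular":[0,0,0]},{"hand":0,"travel":[-0.2,0.1,14],"angular":[0,0,0]},{"hand":0,"travel":[-0.2,0.1,10],"angular":[0,0,0]},{"hand":0,"travel":[-0.2,0.1,5],"angular":[0,0,0]},{"hand":0,"travel":[-0.2,0.1,-5],"angular":[0,0,0]},{"hand":0,"travel":[-0.2,0.1,-8],"angular":[0,0,0]},{"hand":0,"travel":[-0.2,0.1,-8],"angular":[0,0,0]}]'
python3 - <<'E'
from h import *
t=dw(55,-110,230); print(t); go(t,1.437); go(dw(55,-190,230)); go(dw(130,-150,230))
E
```

```text
clock: 13.35
eef_pos: [620.2, -208.6, 235.2]
tool_rot: [3.133, 0.0, 1.436]
force: [0.7, 0.4, -0.1]
width: 37.6
[552.63003327 190.21267987 230.        ]
travel [ 38.61 -12.07   0.4 ] | ang [ 0.5  0.  -0.1] | ang [  0.   -0.8 179.9]
travel [ 38.6  -20.06   0.33]
travel [ 31.1  -16.06   0.37]
```

```bash
python3 -m creep '[{"hand":0,"travel":[2,-4,-1],"angular":[0,0,0]},{"hand":0,"travel":[5,-8,-1],"angular":[0,0,0]},{"hand":0,"travel":[9,-12,-1],"angular":[0,0,0]},{"hand":0,"travel":[14,-12,-1],"angular":[0,0,0]},{"hand":0,"travel":[19,-12,-1],"angular":[0,0,0]},{"hand":0,"travel":[24,-12.1,-1],"angular":[0.5,0,0]},{"hand":0,"travel":[29,-12.1,-1],"angular":[0.5,0,0]},{"hand":0,"travel":[34,-12.1,-1],"angular":[0.5,0,0]},{"hand":0,"travel":[38.6,-12.1,-1],"angular":[0.5,0,0]},{"hand":0,"travel":[38.6,-12.1,-1],"angular":[0.5,0,0]},{"hand":0,"travel":[38.6,-12.1,3],"angular":[0.5,0,0]},{"hand":0,"travel":[38.6,-12.1,6.5],"angular":[0.5,0,0]},{"hand":0,"travel":[38.6,-12.1,6.5],"angular":[0.5,0,0]},{"hand":0,"travel":[38.6,-12.1,6.5],"angular":[0.5,0,0]}]'
python3 - <<'E'
from h import *
go(dw(55,-110,131),1.437); ctrl.get_image("top"); print([(np.round(d["at"]).tolist(),round(d["confidence"],2)) for n in("row_small","handle") for d in ctrl.spot_point("top",n)])
E
```

```text
clock: 14.75
eef_pos: [552.9, 189.8, 169.6]
tool_rot: [-3.141, 0.001, 1.435]
force: [0.8, -0.4, 0.3]
width: 38.0
travel [ 0.04 -0.03  3.86] | ang [-0.   0.  -0.1] | ang [1.000e-01 0.000e+00 1.799e+02]
[([435.0, -394.0, -2.0], 0.55), ([747.0, 69.0, 2.0], 0.35), ([439.0, 330.0, 187.0], 0.76), ([516.0, 529.0, -0.0], 0.72), ([624.0, -309.0, -0.0], 0.51)]
```

```bash
python3 -m creep '[{"hand":0,"travel":[0,0,2],"angular":[0,0,0]},{"hand":0,"travel":[0,0,3],"angular":[0,0,0]},{"hand":0,"travel":[0,0,3.6],"angular":[0,0,0]},{"hand":0,"travel":[0,0,3.85],"angular":[0,0,0]},{"hand":0,"travel":[0,0,3.85],"angular":[0,0,0]}]'
python3 -m creep '[{"hand":0.58,"travel":[0,0,0],"angular":[0,0,0]},{"hand":0.58,"travel":[0,0,0],"angular":[0,0,0]},{"hand":0.58,"travel":[0,0,0],"angular":[0,0,0]},{"hand":0.58,"travel":[0,0,-2],"angular":[0,0,0]},{"hand":0.58,"travel":[0,0,-6],"angular":[0,0,0]},{"hand":0.58,"travel":[0,0,-10],"angular":[0,0,0]},{"hand":0.58,"travel":[0,0,-10],"angular":[0,0,0]}]'
python3 - <<'E'
from h import *
save("wrist","w4"); print([(np.round(d["at"]).tolist(),round(d["confidence"],2)) for n in ["small1"] for d in ctrl.spot_point("wrist",n)])
go((426,-201,150),1.437)
E
```

```text
clock: 15.4
eef_pos: [554.4, 190.2, 132.7]
tool_rot: [3.139, -0.001, 1.435]
force: [0.1, -1.8, -0.1]
width: 37.9
clock: 16.1
eef_pos: [557.6, 192.2, 238.6]
tool_rot: [3.128, -0.007, 1.436]
force: [0.5, 0.5, 0.2]
width: 49.4
[([552.0, 196.0, 118.0], 0.71)]
travel [-40.58  -7.5    8.24] | ang [ 0.3 -0.2 -0.1] | ang [ -0.3  -0.5 179.9]
```

View pics/w4.png

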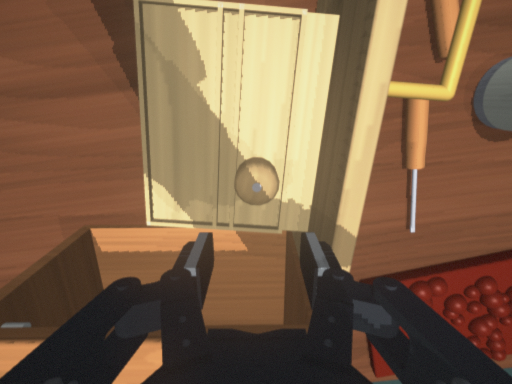

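The first foot stands in the narrow row at (257,181). Next is the second small foot.

```bash
python3 -m creep '[{"hand":0.7,"travel":[-10,-2,0],"angular":[0,0,0]},{"hand":0.7,"travel":[-20,-4,0],"angular":[0.3,0,0]},{"hand":0.7,"travel":[-30,-6,2],"angular":[0.3,0,0]},{"hand":0.7,"travel":[-40.6,-7.5,8],"angular":[0.3,-0.2,0]},{"hand":0.7,"travel":[-40.6,-7.5,8],"angular":[0.3,-0.2,0]},{"hand":0.7,"travel":[-40.6,-7.5,8],"angular":[0.3,-0.2,0]},{"hand":0.7,"travel":[-40.6,-7.5,8],"angular":[0.3,-0.2,0]},{"hand":0.7,"travel":[-40.6,-7.5,8],"angular":[0.3,-0.2,0]},{"hand":0.7,"travel":[-40.6,-7.5,8],"angular":[0.3,-0.2,0]},{"hand":0.7,"travel":[-40.6,-7.5,8],"angular":[0.3,-0.2,0]},{"hand":0.7,"travel":[-40.6,-7.5,8],"angular":[0.3,-0.2,0]}]'
python3 - <<'E'
from h import *
foot("small1",(426,-201)); go((426,-201,10),1.437)
E
```

```text
clock: 17.3
eef_pos: [425.4, -200.6, 151.5]
tool_rot: [-3.14, -0.001, 1.435]
force: [-0.1, -0.5, 0.0]
width: 59.5
spot [ 426.7 -199.9    1.6] 0.93
region mid @z22 [ 424.5 -198.5   22. ] 0.83 size 38 43 
travel [-0.17 -0.05 14.23] | ang [ 0.  -0.   0.1] | ang [   0.     0.  -179.9]
```

```bash
python3 -m creep '[{"hand":0.7,"travel":[0.2,0,5],"angular":[0,0,0]},{"hand":0.7,"travel":[0.2,0,10],"angular":[0,0,0]},{"hand":0.7,"travel":[0.2,0,14.2],"angular":[0,0,0]},{"hand":0.7,"travel":[0.2,0,14.2],"angular":[0,0,0]},{"hand":0,"travel":[0.2,0,14.2],"angular":[0,0,0]},{"hand":0,"travel":[0.2,0,14.2],"angular":[0,0,0]},{"hand":0,"travel":[0.2,0,14.2],"angular":[0,0,0]},{"hand":0,"travel":[0.2,0,14.2],"angular":[0,0,0]},{"hand":0,"travel":[0.2,0,10],"angular":[0,0,0]},{"hand":0,"travel":[0.2,0,5],"angular":[0,0,0]},{"hand":0,"travel":[0.2,0,-3],"angular":[0,0,0]},{"hand":0,"travel":[3,0,-8],"angular":[0,0,0]},{"hand":0,"travel":[8,0,-8],"angular":[0,0,0]},{"hand":0,"travel":[13,0,-8],"angular":[0,0,0]},{"hand":0,"travel":[18,0,-8],"angular":[0,0,0]},{"hand":0,"travel":[23,-0.2,-8],"angular":[0,0,0]},{"hand":0,"travel":[28,-0.3,-8],"angular":[0,0,0]},{"hand":0,"travel":[33,-0.5,-8],"angular":[0,0,0]},{"hand":0,"travel":[38,-0.5,-8],"angular":[0,0,0]},{"hand":0,"travel":[40.4,-0.5,-6],"angular":[0,0,0]}]'
python3 - <<'E'
from h import *
go(dw(55,-190,131.5),1.437)
E
```

```text
clock: 19.45
eef_pos: [476.4, 206.0, 215.3]
tool_rot: [3.135, -0.005, 1.44]
force: [1.0, -0.2, 0.1]
width: 37.8
travel [-0.59 -0.29  8.38] | ang [ 0.4 -0.3  0.2] | ang [   0.4    0.6 -179.8]
```

```bash
python3 -m creep '[{"hand":0,"travel":[-0.6,-0.3,1],"angular":[0.4,-0.3,0.2]},{"hand":0,"travel":[-0.6,-0.3,4],"angular":[0.4,-0.3,0.2]},{"hand":0,"travel":[-0.6,-0.3,5],"angular":[0.4,-0.3,0.2]},{"hand":0,"travel":[-0.6,-0.3,7],"angular":[0.4,-0.3,0.2]},{"hand":0,"travel":[-0.6,-0.3,8],"angular":[0.4,-0.3,0.2]},{"hand":0,"travel":[-0.6,-0.3,8.4],"angular":[0.4,-0.3,0.2]},{"hand":0,"travel":[-0.6,-0.3,8.4],"angular":[0.4,-0.3,0.2]},{"hand":0,"travel":[-0.6,-0.3,8.4],"angular":[0.4,-0.3,0.2]}]'
python3 -m creep '[{"hand":0.58,"travel":[0,0,0],"angular":[0,0,0]},{"hand":0.58,"travel":[0,0,0],"angular":[0,0,0]},{"hand":0.58,"travel":[0,0,0],"angular":[0,0,0]},{"hand":0.58,"travel":[0,0,-2],"angular":[0,0,0]},{"hand":0.58,"travel":[0,0,-6],"angular":[0,0,0]},{"hand":0.58,"travel":[0,0,-10],"angular":[0,0,0]},{"hand":0.58,"travel":[0,0,-10],"angular":[0,0,0]}]'
python3 - <<'E'
from h import *
ctrl.get_image("top")
for n in ["small1","large1"]: print(n,[(np.round(d["at"]).tolist(),round(d["confidence"],2)) for d in ctrl.spot_point("top",n)])
go((432,-394,150),1.437)
E
```

```text
clock: 20.25
eef_pos: [473.4, 201.5, 135.9]
tool_rot: [3.139, -0.0, 1.437]
force: [-9.1, -0.8, 35.2]
width: 37.9
clock: 20.95
eef_pos: [475.9, 202.9, 240.1]
tool_rot: [3.132, -0.005, 1.436]
force: [0.4, 1.2, 0.4]
width: 49.6
small1 [([551.0, 193.0, 119.0], 0.6)]
large1 [([293.0, -382.0, 1.0], 0.81), ([517.0, -295.0, 0.0], 0.78), ([428.0, -303.0, -0.0], 0.75), ([434.0, -394.0, 1.0], 0.7), ([333.0, -290.0, 3.0], 0.47)]
travel [-59.46   3.95   8.56] | ang [ 0.1  0.  -0.1] | ang [ 1.000e-01 -1.000e-01  1.799e+02]
```

```bash
python3 - <<'E'
from h import *
im=save("wrist","w5",crop=(80,0,400,300),scale=2)
for n in ["small1"]: print([(np.round(d["at"]).tolist(),round(d["confidence"],2)) for d in ctrl.spot_point("wrist",n)])
for d in ctrl.regions_of("wrist","small1"):
    v,u=np.nonzero(d["region"]); print(round(d["confidence"],2),np.round(px2w(im,(u.min()+u.max())/2,(v.min()+v.max())/2,142),1),np.ptp(u),np.ptp(v))
print(dw(55,-110,0),dw(55,-190,0))
E
```

```text
[([472.0, 198.0, 125.0], 0.8), ([551.0, 191.0, 117.0], 0.63)]
0.72 [547.3 194.7 142. ] 39 49
0.55 [473.7 204.8 142. ] 48 48
[552.63003327 190.21267987   0.        ] [473.34937768 200.91677484   0.        ]
```

View pics/w5.png

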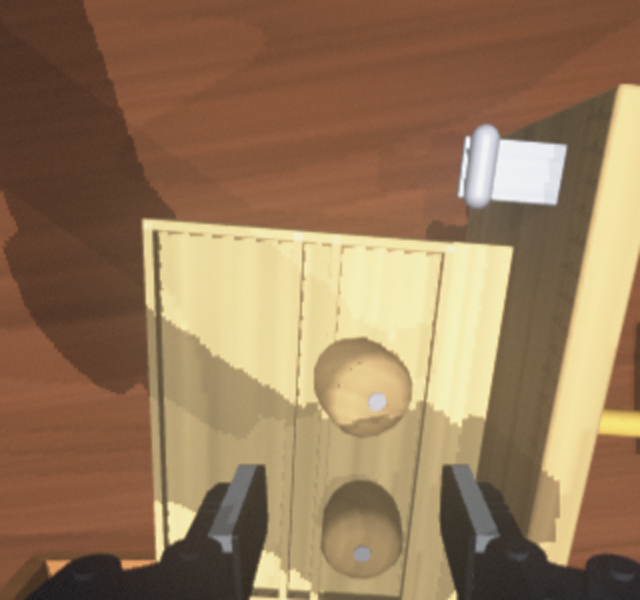

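```bash
python3 - <<'E'
from h import *
im=ctrl.get_image("wrist"); f=cv2.imread("pics/w5.png")
for x,z,c in((32,120,(0,0,255)),(32,128,(255,0,255)),(78,128,(255,0,255)),(78,120,(0,0,255)),(99,120,(255,0,0)),(161,120,(255,0,0)),(161,128,(255,255,0)),(165,128,(0,255,0))):
    a,b=[((np.array(w2px(im,dw(x,y,z)))-[80,0])*2) for y in(-245.5,-54.5)]
    cv2.line(f,tuple(np.int32(a)),tuple(np.int32(b)),c,1)
cv2.imwrite("pics/w5o.png",cv2.resize(f[200:600,120:540],None,fx=1.4,fy=1.4))
E
```

```text
(no output)
```

View pics/w5o.png

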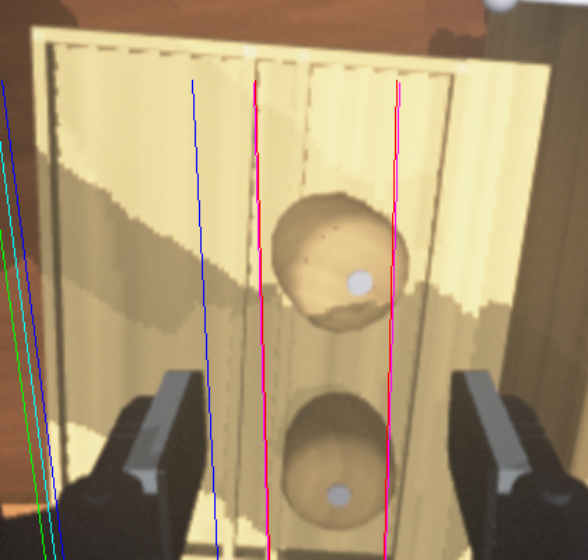

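The door has been nudged a bit further open, so I'll refit its angle.

```bash
python3 - <<'E'
from h import *
from scipy.optimize import least_squares
im=ctrl.get_image("wrist")
# observed in w5o px -> orig
ob=lambda u,v: np.array([(u/1.4+120)/2+80,(v/1.4+200)/2])
# lines: (x in door, z, two image pts)
L=[(32,120,ob(453,75),ob(398,545)),(99,120,ob(256,60),ob(234,545)),(161,120,ob(50,45),ob(64,470))]
def res(p):
    r=[]
    for x,z,a,b in L:
        P,Q=[np.array(w2px(im,dw(x,y,z,p[0],HG+[0,0]))) for y in(-245.5,-54.5)]
        n=np.array([-(Q-P)[1],(Q-P)[0]]);n/=np.linalg.norm(n); r+=[n@(a-P),n@(b-P)]
    return r
s=least_squares(res,[-1.75]); print(s.x,np.round(s.fun,1))
y=s.x[0]; print("pin should lie", dw(55,-190,158,y), "row pt",dw(55,-190,0,y))
pin=ob(360,283); print("pin obs @z158",px2w(im,*pin,160)); 
pin=ob(338,495); print("pin1 obs @z158",px2w(im,*pin,158), dw(55,-110,158,y))
E
```

```text
[-1.78123246] [ 0.5 -0.9 -2.6 -2.5  2.2  1.8]
pin should lie [471.70266428 215.90172648 158.        ] row pt [471.70266428 215.90172648   0.        ]
pin obs @z158 [474.91592151 211.06100799 160.        ]
pin1 obs @z158 [549.14051625 194.79746644 158.        ] [549.93785677 199.19081224 158.        ]
```

```bash
python3 - <<'E'
from h import *
go((474.5,209,134),1.36)
E
```

```text
travel [ 0.81  0.08 10.07] | ang [0.  0.  4.4] | ang [-1.000e-01  0.000e+00 -1.756e+02]
```

```bash
python3 -m creep '[{"hand":0.7,"travel":[0.8,0.1,0],"angular":[0,0,4.4]},{"hand":0.7,"travel":[0.8,0.1,4],"angular":[0,0,4.4]},{"hand":0.7,"travel":[0.8,0.1,8],"angular":[0,0,4.4]},{"hand":0.7,"travel":[0.8,0.1,10],"angular":[0,0,4.4]},{"hand":0.7,"travel":[0.8,0.1,10],"angular":[0,0,4.4]},{"hand":0,"travel":[0.8,0.1,10],"angular":[0,0,4.4]},{"hand":0,"travel":[0.8,0.1,10],"angular":[0,0,4.4]},{"hand":0,"travel":[0.8,0.1,10],"angular":[0,0,4.4]},{"hand":0,"travel":[0.8,0.1,10],"angular":[0,0,4.4]},{"hand":0,"travel":[0.8,0.1,8],"angular":[0,0,4.4]},{"hand":0,"travel":[0.8,0.1,4],"angular":[0,0,4.4]},{"hand":0,"travel":[0.8,0.1,-1],"angular":[0,0,4.4]},{"hand":0,"travel":[0.8,0.1,-1],"angular":[0,0,4.4]}]'
python3 - <<'E'
from h import *
im=save("wrist","w6",crop=(80,0,400,300),scale=2)
import pickle; pickle.dump({k:im[k] for k in im if k!="frame"},open("w6.pkl","wb"))
E
```

```text
clock: 22.65
eef_pos: [478.0, 211.2, 251.1]
tool_rot: [3.131, -0.007, 1.36]
force: [0.9, 1.5, -0.4]
width: 43.5
```

View pics/w6.png

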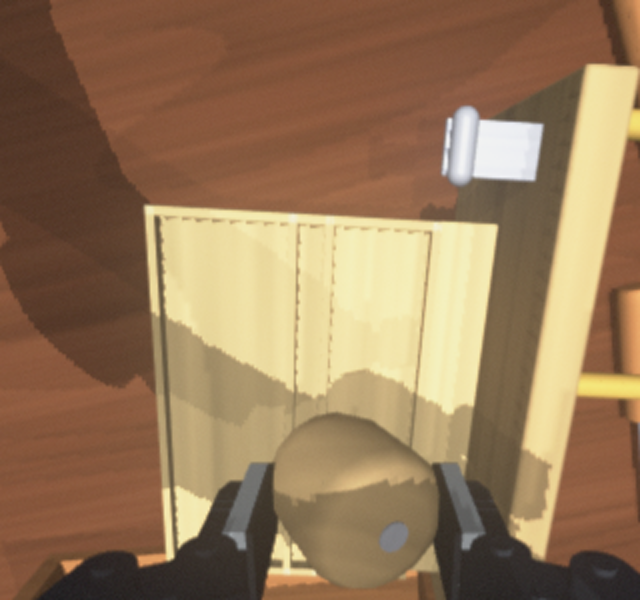

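```bash
python3 -m creep '[{"hand":0,"travel":[-5,0,0],"angular":[0,0,0]},{"hand":0,"travel":[-10,0,0],"angular":[0,0,0]},{"hand":0,"travel":[-15,0,0],"angular":[0,0,0]},{"hand":0,"travel":[-20,0,4],"angular":[0,0,0]},{"hand":0,"travel":[-25,0,9],"angular":[0,0,0]},{"hand":0,"travel":[-30,0,14],"angular":[0,0,0]},{"hand":0,"travel":[-30,0,19],"angular":[0,0,0]},{"hand":0,"travel":[-30,0,22],"angular":[0,0,0]},{"hand":0,"travel":[-30,0,23],"angular":[0,0,0]},{"hand":0,"travel":[-30,0,23],"angular":[0,0,0]}]'
python3 -m creep '[{"hand":0,"travel":[0,0,0.3],"angular":[0,0,0]},{"hand":0,"travel":[0,0,0.5],"angular":[0,0,0]},{"hand":0,"travel":[0,0,0.6],"angular":[0,0,0]}]'
```

```text
clock: 23.7
eef_pos: [411.8, -83.6, 20.7]
tool_rot: [-3.14, 0.002, 1.359]
force: [0.9, 0.0, -0.1]
width: 43.7
clock: 24.0
eef_pos: [410.7, -83.2, 14.5]
tool_rot: [-3.138, 0.002, 1.36]
force: [-2.4, 0.5, 8.5]
width: 43.9
```

Contact with the bench. I'll release, rise and look, and check the rest of the scene too.

```bash
python3 -m creep '[{"hand":0.7,"travel":[0,0,0],"angular":[0,0,0]},{"hand":0.7,"travel":[0,0,0],"angular":[0,0,0]},{"hand":0.7,"travel":[0,0,0],"angular":[0,0,0]},{"hand":0.7,"travel":[0,0,-4],"angular":[0,0,0]},{"hand":0.7,"travel":[0,0,-9],"angular":[0,0,0]},{"hand":0.7,"travel":[0,0,-13],"angular":[0,0,0]},{"hand":0.7,"travel":[0,0,-13],"angular":[0,0,0]},{"hand":0.7,"travel":[0,0,-13],"angular":[0,0,0]}]'
python3 - <<'E'
from h import *
foot("small1",(411,-83)); go((411,-83,10),1.36)
save("wrist","w7")
ctrl.get_image("top")
for n in ["small1","large1","row_small","row_large","handle"]: print(n,[(np.round(d["at"]).tolist(),round(d["confidence"],2)) for d in ctrl.spot_point("top",n)])
E
```

```text
clock: 24.8
eef_pos: [411.5, -83.8, 145.3]
tool_rot: [-3.14, 0.003, 1.358]
force: [-0.2, -0.1, -0.8]
width: 59.8
spot [406.5 -94.7   1.2] 0.79
region mid @z22 [404.1 -92.   22. ] 0.9 size 40 42 
travel [ 0.07  0.14 13.36] | ang [-0.3  0.2 -0. ] | ang [  0.2   0.5 180. ]
small1 [([548.0, 201.0, 120.0], 0.51), ([523.0, -205.0, 0.0], 0.46), ([405.0, -95.0, 3.0], 0.41)]
large1 [([434.0, -394.0, 1.0], 0.78), ([519.0, -292.0, -0.0], 0.6), ([426.0, -304.0, 2.0], 0.42), ([525.0, -210.0, -0.0], 0.24)]
row_small [([507.0, 212.0, 121.0], 0.64)]
row_large [([486.0, 145.0, 123.0], 0.72)]
handle [([452.0, 353.0, 187.0], 0.75)]
```

View pics/w7.png

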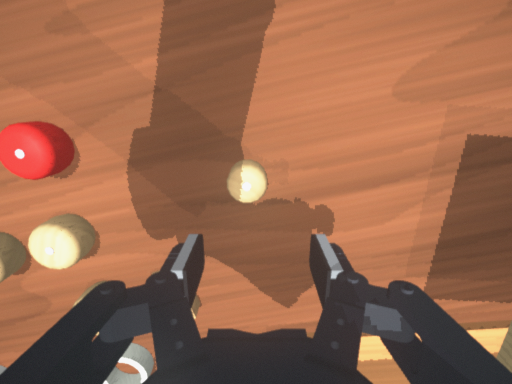

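```bash
cat >> h.py <<'E'
def fityaw(im,f=None,lo=-1.95,hi=-1.4,ex=(),verbose=True):
    "door yaw from rack edges in a wrist/top picture"
    f=im["frame"] if f is None else f
    hsv=cv2.cvtColor(f,cv2.COLOR_RGB2LAB).astype(np.float32)
    g=cv2.GaussianBlur(hsv,(0,0),1); mag=np.zeros(f.shape[:2],np.float32)
    gx=[cv2.Sobel(g[:,:,k],cv2.CV_32F,1,0) for k in range(3)]; gy=[cv2.Sobel(g[:,:,k],cv2.CV_32F,0,1) for k in range(3)]
    best=[]
    segs=[((-0,-295,200),(0,-60,200)),((-18,-295,200),(-18,-60,200)),((165,-249,128),(165,-51,128)),((161,-245,120),(161,-55,120)),((32,-245,120),(32,-55,120)),((99,-245,120),(99,-55,120)),((32,-249.5,128),(165,-249.5,128))]
    for yaw in np.arange(lo,hi,0.004):
        sc=0;n=0
        for a,b in segs:
            A,B=np.array(w2px(im,dw(*a,yaw))),np.array(w2px(im,dw(*b,yaw)))
            P=A+(B-A)*np.linspace(0,1,120)[:,None]; nn=np.array([-(B-A)[1],(B-A)[0]]);nn/=np.linalg.norm(nn)
            ok=(P[:,0]>2)&(P[:,0]<509)&(P[:,1]>2)&(P[:,1]<300 if ex else P[:,1]<381)
            P=P[ok]; 
            if len(P)<15: continue
            u=P[:,0].astype(np.float32)[None];v=P[:,1].astype(np.float32)[None]
            m=sum(np.abs(cv2.remap(gx[k],u,v,1)*nn[0]+cv2.remap(gy[k],u,v,1)*nn[1]) for k in range(3))[0]
            sc+=np.minimum(m,60).mean()
            n+=1
        best.append((sc/max(n,1),yaw,n))
    best.sort(reverse=True)
    if verbose: print("yaw fit",[(round(a,1),round(float(y),3),n) for a,y,n in best[:6]])
    return best[0][1]
E
python3 - <<'E'
from h import *; import pickle
im=pickle.load(open("w2.pkl","rb")); f=cv2.resize(cv2.imread("pics/w2.png")[:,:,::-1],(512,384),interpolation=cv2.INTER_AREA); fityaw(im,f,ex=1)
im=pickle.load(open("w6.pkl","rb")); f=np.zeros((384,512,3),np.uint8)+0; c=cv2.resize(cv2.imread("pics/w6.png")[:,:,::-1],(320,300),interpolation=cv2.INTER_AREA); f[0:300,80:400]=c; f[:300,:80]=c[:,:1]; f[:300,400:]=c[:,-1:]; fityaw(im,f,ex=1)
print("top"); fityaw(ctrl.get_image("top"))
E
```

```text
yaw fit [(np.float64(51.4), -1.726, 7), (np.float64(49.3), -1.71, 7), (np.float64(48.8), -1.722, 7), (np.float64(48.7), -1.706, 7), (np.float64(46.7), -1.718, 7), (np.float64(46.6), -1.714, 7)]
yaw fit [(np.float64(49.2), -1.83, 7), (np.float64(48.0), -1.834, 7), (np.float64(46.7), -1.822, 7), (np.float64(46.4), -1.826, 7), (np.float64(44.4), -1.818, 7), (np.float64(40.2), -1.838, 7)]
top
yaw fit [(np.float64(58.0), -1.814, 7), (np.float64(57.8), -1.81, 7), (np.float64(57.6), -1.818, 7), (np.float64(57.2), -1.806, 7), (np.float64(57.2), -1.85, 7), (np.float64(56.9), -1.854, 7)]
```

```bash
python3 - <<'E'
from h import *
go((404.5,-92,10),1.314); 
E
```

```text
travel [-1.   -0.39 13.43] | ang [-0.2  0.1  2.6] | ang [  -0.2   -0.4 -177.4]
```

```bash
python3 -m creep '[{"hand":0.7,"travel":[-1,-0.4,5],"angular":[-0.2,0.1,2.6]},{"hand":0.7,"travel":[-1,-0.4,10],"angular":[-0.2,0.1,2.6]},{"hand":0.7,"travel":[-1,-0.4,13.5],"angular":[-0.2,0.1,2.6]},{"hand":0.7,"travel":[-1,-0.4,13.5],"angular":[-0.2,0.1,2.6]},{"hand":0,"travel":[-1,-0.4,13.5],"angular":[-0.2,0.1,2.6]},{"hand":0,"travel":[-1,-0.4,13.5],"angular":[-0.2,0.1,2.6]},{"hand":0,"travel":[-1,-0.4,13.5],"angular":[-0.2,0.1,2.6]},{"hand":0,"travel":[-1,-0.4,13.5],"angular":[-0.2,0.1,2.6]},{"hand":0,"travel":[-1,-0.4,9],"angular":[-0.2,0.1,2.6]},{"hand":0,"travel":[-1,-0.4,4],"angular":[-0.2,0.1,2.6]},{"hand":0,"travel":[-1,-0.4,-4],"angular":[-0.2,0.1,2.6]},{"hand":0,"travel":[2,-0.4,-10],"angular":[-0.2,0.1,2.6]},{"hand":0,"travel":[7,-0.4,-10],"angular":[-0.2,0.1,2.6]},{"hand":0,"travel":[12,-0.4,-10],"angular":[-0.2,0.1,2.6]},{"hand":0,"travel":[17,-0.5,-10],"angular":[-0.2,0.1,2.6]},{"hand":0,"travel":[22,-0.5,-10],"angular":[-0.2,0.1,2.6]},{"hand":0,"travel":[27,-0.5,-10],"angular":[-0.2,0.1,2.6]},{"hand":0,"travel":[31.4,-0.6,-10],"angular":[-0.2,0.1,2.6]},{"hand":0,"travel":[31.4,-0.6,-10],"angular":[-0.2,0.1,2.6]},{"hand":0,"travel":[31.4,-0.6,-10],"angular":[-0.2,0.1,2.6]}]'
python3 - <<'E'
from h import *
y=fityaw(ctrl.get_image("wrist"),ex=1); fityaw(ctrl.get_image("top"))
go(dw(55,-190,131.5,y),y+np.pi)
E
```

```text
clock: 27.35
eef_pos: [470.8, 229.5, 244.6]
tool_rot: [-3.141, -0.003, 1.32]
force: [-0.8, -0.4, -0.1]
width: 38.0
yaw fit [(np.float64(48.8), -1.83, 7), (np.float64(46.3), -1.826, 7), (np.float64(44.5), -1.822, 7), (np.float64(41.9), -1.818, 7), (np.float64(41.6), -1.834, 7), (np.float64(37.9), -1.838, 7)]
yaw fit [(np.float64(36.8), -1.846, 7), (np.float64(36.7), -1.85, 7), (np.float64(36.7), -1.842, 7), (np.float64(36.6), -1.854, 7), (np.float64(36.4), -1.838, 7), (np.float64(35.9), -1.814, 7)]
travel [ 0.11  0.02 11.23] | ang [-0.   0.1  0.2] | ang [-1.000e-01 -1.000e-01 -1.798e+02]
```

```bash
python3 -m creep '[{"hand":0,"travel":[0.1,0,4],"angular":[0,0,0]},{"hand":0,"travel":[0.1,0,8],"angular":[0,0,0]},{"hand":0,"travel":[0.1,0,9.5],"angular":[0,0,0]},{"hand":0,"travel":[0.1,0,10.2],"angular":[0,0,0]},{"hand":0,"travel":[0.1,0,10.7],"angular":[0,0,0]},{"hand":0,"travel":[0.1,0,10.9],"angular":[0,0,0]},{"hand":0,"travel":[0.1,0,10.9],"angular":[0,0,0]}]'
```

```text
clock: 28.15
eef_pos: [471.6, 225.6, 135.6]
tool_rot: [3.141, 0.001, 1.314]
force: [-0.2, -0.4, -0.0]
width: 37.7
```

```bash
python3 -m creep '[{"hand":0,"travel":[0,0,0.3],"angular":[0,0,0]},{"hand":0,"travel":[0,0,0.5],"angular":[0,0,0]},{"hand":0,"travel":[0,0,0.5],"angular":[0,0,0]}]'
python3 -m creep '[{"hand":0.58,"travel":[0,0,0],"angular":[0,0,0]},{"hand":0.58,"travel":[0,0,0],"angular":[0,0,0]},{"hand":0.58,"travel":[0,0,0],"angular":[0,0,0]},{"hand":0.58,"travel":[0,0,-2],"angular":[0,0,0]},{"hand":0.58,"travel":[0,0,-6],"angular":[0,0,0]},{"hand":0.58,"travel":[0,0,-10],"angular":[0,0,0]},{"hand":0.58,"travel":[0,0,-11],"angular":[0,0,0]},{"hand":0.58,"travel":[0,0,-11],"angular":[0,0,0]}]'
cat >> h.py <<'E'
def rowcheck(name,yaw,cams=("wrist","top")):
    for c in cams:
        im=ctrl.get_image(c)
        for d in ctrl.spot_point(c,name):
            p=np.array(d["at"]); 
            if p[2]>90:
                v=p[:2]-HG; cc,s=np.cos(yaw),np.sin(yaw); print(c,"in door frame",np.round([cc*v[0]+s*v[1],-s*v[0]+cc*v[1],p[2]],1),round(d["confidence"],2))
E
python3 - <<'E'
from h import *
y=fityaw(ctrl.get_image("wrist"),ex=1); rowcheck("small1",y)
foot("large1",(433,-394),"top"); go((433,-394,150),y+np.pi)
E
```

```text
clock: 28.45
eef_pos: [471.7, 225.6, 130.7]
tool_rot: [3.141, 0.001, 1.314]
force: [0.2, 0.7, -0.7]
width: 38.1
clock: 29.25
eef_pos: [472.5, 226.4, 242.2]
tool_rot: [3.138, -0.002, 1.314]
force: [-0.1, 0.4, 0.1]
width: 49.6
yaw fit [(np.float64(52.2), -1.87, 7), (np.float64(50.5), -1.874, 7), (np.float64(48.3), -1.866, 7), (np.float64(46.3), -1.862, 7), (np.float64(45.8), -1.878, 7), (np.float64(42.2), -1.858, 7)]
wrist in door frame [  61.9 -108.7  117.1] 0.9
wrist in door frame [  60.5 -186.7  121.6] 0.63
spot [ 432.9 -394.1    0.6] 0.5
region mid @z22 [ 434.6 -390.4   22. ] 0.52 size 17 15 
travel [-60.89  12.     9.06] | ang [-0.   0.1  2.5] | ang [-1.000e-01 -0.000e+00 -1.775e+02]
```

```bash
python3 -m creep '[{"hand":0.7,"travel":[-15,3,0],"angular":[0,0,0]},{"hand":0.85,"travel":[-30,6,0],"angular":[0,0,2.5]},{"hand":0.85,"travel":[-30,6,0],"angular":[0,0,2.5]},{"hand":0.85,"travel":[-60.8,12,3],"angular":[0,0,2.5]},{"hand":0.85,"travel":[-60.8,12,6],"angular":[0,0,2.5]},{"hand":0.85,"travel":[-60.8,12,9],"angular":[0,0,2.5]},{"hand":0.85,"travel":[-60.8,12,9],"angular":[0,0,2.5]},{"hand":0.85,"travel":[-60.8,12,9],"angular":[0,0,2.5]},{"hand":0.85,"travel":[-60.8,12,9],"angular":[0,0,2.5]},{"hand":0.85,"travel":[-60.8,12,9],"angular":[0,0,2.5]},{"hand":0.85,"travel":[-60.8,12,9],"angular":[0,0,2.5]},{"hand":0.85,"travel":[-60.8,12,9],"angular":[0,0,2.5]},{"hand":0.85,"travel":[-60.8,12,9],"angular":[0,0,2.5]},{"hand":0.85,"travel":[-60.8,12,9],"angular":[0,0,2.5]},{"hand":0.85,"travel":[-60.8,12,9],"angular":[0,0,2.5]},{"hand":0.85,"travel":[-60.8,12,9],"angular":[0,0,2.5]}]'
python3 - <<'E'
from h import *
foot("large1",(433,-394)); go((433,-393,10),1.272)
y=-1.87;print(dw(130,-90,0,y),dw(130,-150,0,y),dw(130,-210,0,y))
E
```

```text
clock: 31.25
eef_pos: [433.9, -391.3, 150.8]
tool_rot: [-3.141, 0.0, 1.274]
force: [0.4, 1.1, 0.3]
width: 72.4
spot [ 436.3 -391.9   -1.4] 0.58
region mid @z22 [ 433.5 -392.    22. ] 0.74 size 53 55 
travel [-0.13 -0.05 14.11] | ang [0.  0.1 0.1] | ang [-1.000e-01  0.000e+00 -1.799e+02]
[544.67984759 132.30404458   0.        ] [487.34555658 149.98960576   0.        ] [430.01126557 167.67516694   0.        ]
```

```bash
python3 -m creep '[{"hand":0.85,"travel":[0,0,5],"angular":[0,0,0]},{"hand":0.85,"travel":[0,0,10],"angular":[0,0,0]},{"hand":0.85,"travel":[0,0,14.1],"angular":[0,0,0]},{"hand":0.85,"travel":[0,0,14.1],"angular":[0,0,0]},{"hand":0,"travel":[0,0,14.1],"angular":[0,0,0]},{"hand":0,"travel":[0,0,14.1],"angular":[0,0,0]},{"hand":0,"travel":[0,0,14.1],"angular":[0,0,0]},{"hand":0,"travel":[0,0,14.1],"angular":[0,0,0]},{"hand":0,"travel":[0,0,9],"angular":[0,0,0]},{"hand":0,"travel":[0,0,4],"angular":[0,0,0]},{"hand":0,"travel":[0,0,-4],"angular":[0,0,0]},{"hand":0,"travel":[5,0,-9],"angular":[0,0,0]},{"hand":0,"travel":[12,0,-9],"angular":[0,0,0]}]'
python3 - <<'E'
from h import *
go(dw(130,-90,245,-1.87),1.272)
E
```

```text
clock: 32.7
eef_pos: [455.9, -325.7, 225.5]
tool_rot: [3.135, 0.005, 1.266]
force: [0.8, 0.4, -0.6]
width: 51.7
travel [46.35 -5.25 -2.22] | ang [ 0.4  0.3 -0.3] | ang [  0.5  -0.6 179.7]
```

```bash
python3 -m creep '[{"hand":0,"travel":[10,-1,-2],"angular":[0.4,0.3,-0.3]},{"hand":0,"travel":[20,-3,-2],"angular":[0.4,0.3,-0.3]},{"hand":0,"travel":[46.3,-5.2,-2],"angular":[0.4,0.3,-0.3]},{"hand":0,"travel":[46.3,-5.2,-2],"angular":[0.4,0.3,-0.3]},{"hand":0,"travel":[46.3,-5.2,-2],"angular":[0.4,0.3,-0.3]},{"hand":0,"travel":[46.3,-5.2,-2],"angular":[0.4,0.3,-0.3]},{"hand":0,"travel":[46.3,-5.2,-2],"angular":[0.4,0.3,-0.3]},{"hand":0,"travel":[46.3,-5.2,-2],"angular":[0.4,0.3,-0.3]},{"hand":0,"travel":[46.3,-5.2,-2],"angular":[0.4,0.3,-0.3]},{"hand":0,"travel":[46.3,-5.2,-2],"angular":[0.4,0.3,-0.3]},{"hand":0,"travel":[46.3,-5.2,-2],"angular":[0.4,0.3,-0.3]},{"hand":0,"travel":[46.3,-5.2,-2],"angular":[0.4,0.3,-0.3]}]'
python3 - <<'E'
from h import *
y=fityaw(ctrl.get_image("wrist"),ex=1); fityaw(ctrl.get_image("top"))
go(dw(130,-90,130,y),y+np.pi); rowcheck("small1",y,("wrist",))
E
```

```text
clock: 33.9
eef_pos: [544.7, 130.2, 242.6]
tool_rot: [-3.141, 0.002, 1.271]
force: [-0.4, -1.3, -0.5]
width: 52.0
yaw fit [(np.float64(55.4), -1.858, 6), (np.float64(53.8), -1.862, 6), (np.float64(51.5), -1.866, 6), (np.float64(50.2), -1.854, 6), (np.float64(49.7), -1.87, 6), (np.float64(49.6), -1.874, 6)]
yaw fit [(np.float64(55.3), -1.89, 7), (np.float64(55.0), -1.854, 7), (np.float64(55.0), -1.886, 7), (np.float64(54.9), -1.858, 7), (np.float64(54.6), -1.894, 7), (np.float64(54.6), -1.85, 7)]
travel [ 0.21  0.05 11.25] | ang [-0.1  0.1 -0.9] | ang [2.000e-01 1.000e-01 1.791e+02]
wrist in door frame [  57.5 -189.9  120.4] 0.75
wrist in door frame [  56.4 -107.7  118.8] 0.66
wrist in door frame [  53.1 -147.7  122. ] 0.36
```

```bash
python3 -m creep '[{"hand":0,"travel":[0.2,0,4],"angular":[0,0,-0.6]},{"hand":0,"travel":[0.2,0,8],"angular":[0,0,-0.6]},{"hand":0,"travel":[0.2,0,9.5],"angular":[0,0,-0.6]},{"hand":0,"travel":[0.2,0,10.2],"angular":[0,0,-0.6]},{"hand":0,"travel":[0.2,0,10.7],"angular":[0,0,-0.6]},{"hand":0,"travel":[0.2,0,10.8],"angular":[0,0,-0.6]},{"hand":0,"travel":[0.2,0,10.8],"angular":[0,0,-0.6]}]'
```

```text
clock: 34.8
eef_pos: [546.3, 131.6, 135.8]
tool_rot: [3.141, 0.0, 1.279]
force: [0.0, -0.0, -0.1]
width: 51.7
```

```bash
python3 -m creep '[{"hand":0,"travel":[0,0,0.3],"angular":[0,0,0]},{"hand":0,"travel":[0,0,0.5],"angular":[0,0,0]},{"hand":0,"travel":[0,0,0.5],"angular":[0,0,0]}]'
python3 -m creep '[{"hand":0.72,"travel":[0,0,0],"angular":[0,0,0]},{"hand":0.72,"travel":[0,0,0],"angular":[0,0,0]},{"hand":0.72,"travel":[0,0,0],"angular":[0,0,0]},{"hand":0.72,"travel":[0,0,-2],"angular":[0,0,0]},{"hand":0.72,"travel":[0,0,-6],"angular":[0,0,0]},{"hand":0.72,"travel":[0,0,-10],"angular":[0,0,0]},{"hand":0.72,"travel":[0,0,-11],"angular":[0,0,0]},{"hand":0.72,"travel":[0,0,-11],"angular":[0,0,0]}]'
python3 - <<'E'
from h import *
y=fityaw(ctrl.get_image("wrist"),ex=1); rowcheck("small1",y,("wrist",));rowcheck("large1",y,("wrist",))
foot("large1",(428,-305),"top"); foot("large1",(520,-296),"top"); go((428,-304,150),y+np.pi)
E
```

```text
clock: 35.1
eef_pos: [547.0, 131.8, 131.4]
tool_rot: [3.139, -0.001, 1.279]
force: [0.8, 0.9, 2.6]
width: 51.6
clock: 35.9
eef_pos: [547.6, 132.2, 242.9]
tool_rot: [3.136, -0.002, 1.278]
force: [-0.3, -0.6, 0.3]
width: 61.7
yaw fit [(np.float64(56.0), -1.858, 6), (np.float64(54.1), -1.862, 6), (np.float64(51.7), -1.866, 6), (np.float64(51.7), -1.854, 6), (np.float64(50.1), -1.87, 6), (np.float64(48.9), -1.874, 6)]
wrist in door frame [  57.  -191.9  120.9] 0.7
wrist in door frame [  56.9 -108.5  115.2] 0.62
wrist in door frame [129.5 -87.1 121. ] 0.84
spot [ 519.5 -297.6    0.6] 0.67
region mid @z22 [ 523.6 -295.7   22. ] 0.71 size 15 15 
travel [-45.15   1.17   9.09] | ang [ 0.1 -0.  -0.3] | ang [-0.000e+00 -1.000e-01  1.797e+02]
```

```bash
python3 -m creep '[{"hand":0.72,"travel":[-15,2,0],"angular":[0,0,0]},{"hand":0.85,"travel":[-15,2,0],"angular":[0,0,0]},{"hand":0.85,"travel":[-15,2,0],"angular":[0,0,0]},{"hand":0.85,"travel":[-41.7,9.9,2],"angular":[0,0,0]},{"hand":0.85,"travel":[-41.7,9.9,4],"angular":[0,0,0]},{"hand":0.85,"travel":[-41.7,9.9,9],"angular":[0,0,0]},{"hand":0.85,"travel":[-41.7,9.9,9],"angular":[0,0,0]},{"hand":0.85,"travel":[-41.7,9.9,9],"angular":[0,0,0]},{"hand":0.85,"travel":[-41.7,9.9,9],"angular":[0,0,0]},{"hand":0.85,"travel":[-41.7,9.9,9],"angular":[0,0,0]},{"hand":0.85,"travel":[-41.7,9.9,9],"angular":[0,0,0]},{"hand":0.85,"travel":[-41.7,9.9,9],"angular":[0,0,0]}]'
python3 - <<'E'
from h import *
foot("large1",(522,-296)); foot("large1",(428,-304)); go((522,-296,10),1.28)
E
```

```text
clock: 37.65
eef_pos: [522.2, -294.4, 151.6]
tool_rot: [3.139, -0.002, 1.281]
force: [0.2, 0.7, -0.3]
width: 72.9
region mid @z22 [ 520.6 -295.6   22. ] 0.62 size 53 54 
travel [-7.000e-02 -1.000e-02  1.416e+01] | ang [ 0.1 -0.   0. ] | ang [   0.     0.2 -180. ]
```

```bash
python3 -m creep '[{"hand":0.85,"travel":[-0.1,-0.1,5],"angular":[0,0,0]},{"hand":0.85,"travel":[-0.1,-0.1,10],"angular":[0,0,0]},{"hand":0.85,"travel":[-0.1,-0.1,14.2],"angular":[0,0,0]},{"hand":0.85,"travel":[-0.1,-0.1,14.2],"angular":[0,0,0]},{"hand":0,"travel":[-0.1,-0.1,14.2],"angular":[0,0,0]},{"hand":0,"travel":[-0.1,-0.1,14.2],"angular":[0,0,0]},{"hand":0,"travel":[-0.1,-0.1,14.2],"angular":[0,0,0]},{"hand":0,"travel":[-0.1,-0.1,14.2],"angular":[0,0,0]},{"hand":0,"travel":[-0.1,-0.1,9],"angular":[0,0,0]},{"hand":0,"travel":[-0.1,-0.1,4],"angular":[0,0,0]},{"hand":0,"travel":[0,-2,-4],"angular":[0,0,0]},{"hand":0,"travel":[2,-6,-9],"angular":[0,0,0]},{"hand":0,"travel":[2,-6,-9],"angular":[0,0,0]}]'
python3 - <<'E'
from h import *
go(dw(130,-150,245,-1.86),1.282); im=ctrl.get_image("top"); foot("large1",(428,-304),"top")
E
```

```text
clock: 39.25
eef_pos: [469.4, -258.5, 244.1]
tool_rot: [3.138, 0.001, 1.28]
force: [0.5, 0.5, 0.4]
width: 51.7
travel [39.5  -9.86 -0.16] | ang [ 0.2  0.  -0.1] | ang [ 1.000e-01 -4.000e-01  1.799e+02]
```

```bash
python3 -m creep '[{"hand":0,"travel":[10,-3,0],"angular":[0.2,0,0]},{"hand":0,"travel":[20,-5,0],"angular":[0.2,0,0]},{"hand":0,"travel":[39.5,-9.9,0],"angular":[0.2,0,0]},{"hand":0,"travel":[39.5,-9.9,0],"angular":[0.2,0,0]},{"hand":0,"travel":[39.5,-9.9,0],"angular":[0.2,0,0]},{"hand":0,"travel":[39.5,-9.9,0],"angular":[0.2,0,0]},{"hand":0,"travel":[39.5,-9.9,0],"angular":[0.2,0,0]},{"hand":0,"travel":[39.5,-9.9,0],"angular":[0.2,0,0]},{"hand":0,"travel":[39.5,-9.9,0],"angular":[0.2,0,0]},{"hand":0,"travel":[39.5,-9.9,0],"angular":[0.2,0,0]},{"hand":0,"travel":[39.5,-9.9,0],"angular":[0.2,0,0]}]'
python3 - <<'E'
from h import *
y=fityaw(ctrl.get_image("wrist"),ex=1); y=-1.862 if abs(y+1.862)<.015 else y
go(dw(130,-150,130,y),y+np.pi); rowcheck("large1",y,("wrist",))
im=ctrl.get_image("top")
print([(np.round(d["at"]).tolist(),round(d["confidence"],2)) for d in ctrl.spot_point("top","large1")])
E
```

```text
clock: 40.55
eef_pos: [488.3, 145.5, 240.6]
tool_rot: [3.141, 0.005, 1.279]
force: [0.3, -0.8, -0.1]
width: 51.2
yaw fit [(np.float64(50.2), -1.862, 7), (np.float64(49.5), -1.858, 7), (np.float64(48.0), -1.866, 7), (np.float64(46.9), -1.874, 7), (np.float64(46.7), -1.87, 7), (np.float64(42.5), -1.854, 7)]
travel [ 0.38 -0.15 11.07] | ang [ 0.   0.3 -0.1] | ang [ 4.000e-01 -1.000e-01  1.799e+02]
wrist in door frame [ 134.8 -150.8  230.6] 0.84
[([296.0, -379.0, 2.0], 0.58)]
```

```bash
python3 -m creep '[{"hand":0,"travel":[0.3,-0.1,4],"angular":[0,0.3,0]},{"hand":0,"travel":[0.3,-0.1,8],"angular":[0,0.3,0]},{"hand":0,"travel":[0.3,-0.1,9.5],"angular":[0,0.3,0]},{"hand":0,"travel":[0.3,-0.1,10.2],"angular":[0,0.3,0]},{"hand":0,"travel":[0.3,-0.1,10.6],"angular":[0,0.3,0]},{"hand":0,"travel":[0.3,-0.1,10.6],"angular":[0,0.3,0]}]'
```

```text
clock: 41.4
eef_pos: [489.1, 148.4, 135.9]
tool_rot: [3.139, -0.003, 1.277]
force: [-0.1, -1.2, 0.3]
width: 51.6
```

```bash
python3 -m creep '[{"hand":0,"travel":[0,0,0.3],"angular":[0,0,0]},{"hand":0,"travel":[0,0,0.5],"angular":[0,0,0]},{"hand":0,"travel":[0,0,0.5],"angular":[0,0,0]}]'
python3 -m creep '[{"hand":0.72,"travel":[0,0,0],"angular":[0,0,0]},{"hand":0.72,"travel":[0,0,0],"angular":[0,0,0]},{"hand":0.72,"travel":[0,0,0],"angular":[0,0,0]},{"hand":0.72,"travel":[0,0,-2],"angular":[0,0,0]},{"hand":0.72,"travel":[0,0,-6],"angular":[0,0,0]},{"hand":0.72,"travel":[0,0,-10],"angular":[0,0,0]},{"hand":0.72,"travel":[0,0,-11],"angular":[0,0,0]},{"hand":0.72,"travel":[0,0,-11],"angular":[0,0,0]}]'
python3 - <<'E'
from h import *
y=fityaw(ctrl.get_image("wrist"),ex=1); y=-1.862 if abs(y+1.862)<.015 else y
rowcheck("large1",y,("wrist",)); rowcheck("small1",y,("wrist",))
for c in("top","scene"):
    save(c,c+"3",scale=1.5)
    print(c,[(np.round(d["at"]).tolist(),round(d["confidence"],2)) for d in ctrl.spot_point(c,"large1")])
go((428,-304,150),y+np.pi)
E
```

```text
clock: 41.7
eef_pos: [489.9, 148.6, 131.9]
tool_rot: [3.137, -0.003, 1.277]
force: [0.5, -0.1, 4.1]
width: 51.4
clock: 42.5
eef_pos: [490.2, 148.7, 243.3]
tool_rot: [3.134, -0.005, 1.276]
force: [0.1, 0.1, -0.2]
width: 61.3
yaw fit [(np.float64(54.6), -1.858, 7), (np.float64(54.2), -1.862, 7), (np.float64(50.8), -1.866, 7), (np.float64(50.5), -1.87, 7), (np.float64(50.4), -1.874, 7), (np.float64(47.0), -1.854, 7)]
wrist in door frame [127.7 -89.  118. ] 0.75
wrist in door frame [ 129.4 -148.4  122.1] 0.69
wrist in door frame [  60.2 -189.   118.6] 0.93
wrist in door frame [  61.4 -106.9  115.1] 0.73
top [([292.0, -379.0, 3.0], 0.45)]
scene [([491.0, 148.0, 120.0], 0.75), ([325.0, -285.0, 0.0], 0.68), ([376.0, -272.0, 0.0], 0.64), ([296.0, -379.0, -2.0], 0.55), ([547.0, 132.0, 117.0], 0.47)]
travel [-45.09   7.23   9.01] | ang [ 0.2 -0.2 -0.1] | ang [ -0.3  -0.3 179.9]
```

View pics/top3.png

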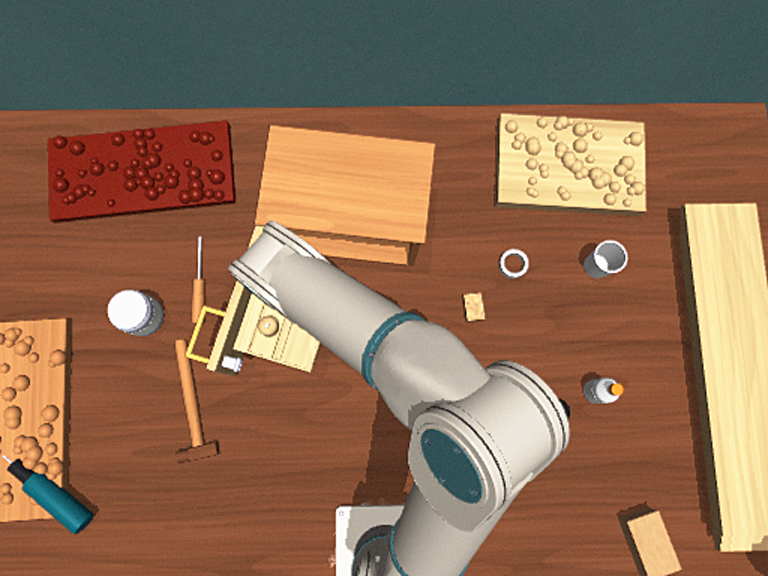

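The last large foot has been knocked to about (376,-272), next to the red look-alike. I'll grip it with the jaws square to the line between them.

```bash
python3 -m creep '[{"hand":0.72,"travel":[-15,0,0],"angular":[0,0,0]},{"hand":0.85,"travel":[-15,0,0],"angular":[0,0,0]},{"hand":0.85,"travel":[-15,0,0],"angular":[0,0,0]},{"hand":0.85,"travel":[-43.4,1.5,2],"angular":[0,0,-30]},{"hand":0.85,"travel":[-43.4,1.5,4],"angular":[0,0,-30]},{"hand":0.85,"travel":[-43.4,1.5,9],"angular":[0,0,-30]},{"hand":0.85,"travel":[-43.4,1.5,9],"angular":[0,0,-30]},{"hand":0.85,"travel":[-43.4,1.5,9],"angular":[0,0,-30]},{"hand":0.85,"travel":[-43.4,1.5,9],"angular":[0,0,-30]},{"hand":0.85,"travel":[-43.4,1.5,9],"angular":[0,0,-30]},{"hand":0.85,"travel":[-43.4,1.5,9],"angular":[0,0,-30]},{"hand":0.85,"travel":[-43.4,1.5,9],"angular":[0,0,-30]},{"hand":0.85,"travel":[-43.4,1.5,9],"angular":[0,0,-30]}]'
python3 - <<'E'
from h import *
foot("large1",(376,-272)); go((376,-272,10),1.81); save("wrist","w8")
E
```

```text
clock: 44.25
eef_pos: [379.2, -269.9, 150.7]
tool_rot: [3.136, -0.0, 1.804]
force: [0.1, 0.5, -0.3]
width: 72.5
travel [-0.09 -0.37 14.05] | ang [ 0.3 -0.  -0.4] | ang [ -0.   -0.4 179.6]
```

View pics/w8.png

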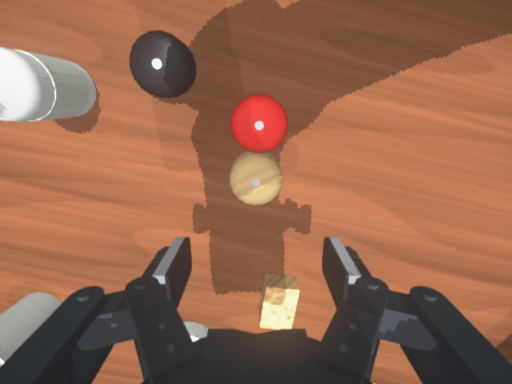

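The wooden foot is at (256,180), with the red one just above it at (259,125).

```bash
python3 - <<'E'
from h import *
im=ctrl.get_image("wrist"); p=px2w(im,256,180,24); print(p); go((p[0],p[1],10),1.81)
E
```

```text
[ 376.96509254 -271.2547926    24.        ]
travel [-1.000e-02 -2.200e-01  1.404e+01] | ang [ 0.3 -0.  -0.5] | ang [ -0.   -0.4 179.5]
```

```bash
python3 -m creep '[{"hand":0.85,"travel":[0,-0.2,5],"angular":[0.3,0,0]},{"hand":0.85,"travel":[0,-0.2,10],"angular":[0.3,0,0]},{"hand":0.85,"travel":[0,-0.2,14],"angular":[0.3,0,0]},{"hand":0.85,"travel":[0,-0.2,14],"angular":[0.3,0,0]},{"hand":0,"travel":[0,-0.2,14],"angular":[0.3,0,0]},{"hand":0,"travel":[0,-0.2,14],"angular":[0.3,0,0]},{"hand":0,"travel":[0,-0.2,14],"angular":[0.3,0,0]},{"hand":0,"travel":[0,-0.2,14],"angular":[0.3,0,0]},{"hand":0,"travel":[0,-0.2,10],"angular":[0.3,0,0]},{"hand":0,"travel":[0,-0.2,5],"angular":[0.3,0,0]},{"hand":0,"travel":[0,0,-3],"angular":[0.3,0,0]},{"hand":0,"travel":[0,4,-9],"angular":[0.3,0,0]},{"hand":0,"travel":[0,8,-9],"angular":[0.3,0,15]},{"hand":0,"travel":[0,8,-9],"angular":[0.3,0,30]}]'
python3 - <<'E'
from h import *
go(dw(130,-210,245,-1.862),-1.862+np.pi)
E
```

```text
clock: 45.9
eef_pos: [460.0, -252.0, 245.4]
tool_rot: [3.134, 0.0, 1.497]
force: [1.1, 0.2, -1.5]
width: 51.7
travel [ 4.144e+01 -6.040e+00 -2.000e-02] | ang [ 0.4 -0.  12.4] | ang [   0.     0.6 -167.6]
```

```bash
python3 -m creep '[{"hand":0,"travel":[41.4,-6,0],"angular":[0.4,0,12.4]},{"hand":0,"travel":[41.4,-6,0],"angular":[0.4,0,12.4]},{"hand":0,"travel":[41.4,-6,0],"angular":[0.4,0,12.4]},{"hand":0,"travel":[41.4,-6,0],"angular":[0.4,0,12.4]},{"hand":0,"travel":[41.4,-6,0],"angular":[0.4,0,12.4]},{"hand":0,"travel":[41.4,-6,0],"angular":[0.4,0,12.4]},{"hand":0,"travel":[41.4,-6,0],"angular":[0.4,0,12.4]},{"hand":0,"travel":[41.4,-6,0],"angular":[0.4,0,12.4]},{"hand":0,"travel":[41.4,-6,0],"angular":[0.4,0,12.4]},{"hand":0,"travel":[41.4,-6,0],"angular":[0.4,0,12.4]},{"hand":0,"travel":[41.4,-6,0],"angular":[0.4,0,12.4]},{"hand":0,"travel":[41.4,-6,0],"angular":[0.4,0,12.4]}]'
python3 - <<'E'
from h import *
y=fityaw(ctrl.get_image("wrist"),ex=1); y=-1.862 if abs(y+1.862)<.015 else y
go(dw(130,-210,130,y),y+np.pi); rowcheck("large1",y,("wrist",))
E
```

```text
clock: 47.1
eef_pos: [431.0, 163.4, 244.8]
tool_rot: [3.141, 0.001, 1.278]
force: [0.3, -1.0, -1.4]
width: 51.4
yaw fit [(np.float64(44.2), -1.862, 7), (np.float64(43.8), -1.866, 7), (np.float64(42.9), -1.87, 7), (np.float64(40.7), -1.858, 7), (np.float64(39.2), -1.874, 7), (np.float64(36.0), -1.878, 7)]
travel [ 0.22 -0.13 11.48] | ang [ 0.   0.  -0.1] | ang [ 1.000e-01 -1.000e-01  1.799e+02]
wrist in door frame [ 130.1 -216.7  234.4] 0.58
```

```bash
python3 -m creep '[{"hand":0,"travel":[0.2,-0.1,4],"angular":[0,0,0]},{"hand":0,"travel":[0.2,-0.1,8],"angular":[0,0,0]},{"hand":0,"travel":[0.2,-0.1,9.8],"angular":[0,0,0]},{"hand":0,"travel":[0.2,-0.1,10.5],"angular":[0,0,0]},{"hand":0,"travel":[0.2,-0.1,10.9],"angular":[0,0,0]},{"hand":0,"travel":[0.2,-0.1,10.9],"angular":[0,0,0]}]'
```

```text
clock: 47.85
eef_pos: [431.3, 166.0, 136.2]
tool_rot: [3.14, -0.0, 1.277]
force: [-0.7, -0.8, 0.1]
width: 51.0
```

```bash
python3 -m creep '[{"hand":0,"travel":[0,0,0.3],"angular":[0,0,0]},{"hand":0,"travel":[0,0,0.5],"angular":[0,0,0]},{"hand":0,"travel":[0,0,0.5],"angular":[0,0,0]}]'
python3 -m creep '[{"hand":0.72,"travel":[0,0,0],"angular":[0,0,0]},{"hand":0.72,"travel":[0,0,0],"angular":[0,0,0]},{"hand":0.72,"travel":[0,0,0],"angular":[0,0,0]},{"hand":0.72,"travel":[0,0,-2],"angular":[0,0,0]},{"hand":0.72,"travel":[0,0,-6],"angular":[0,0,0]},{"hand":0.72,"travel":[0,0,-10],"angular":[0,0,0]},{"hand":0.72,"travel":[-8,3,-14],"angular":[0,0,0]},{"hand":0.72,"travel":[-8,3,-14],"angular":[0,0,0]},{"hand":0.72,"travel":[-8,3,-14],"angular":[0,0,0]}]'
python3 - <<'E'
from h import *
y=fityaw(save("wrist","w9",crop=(60,0,460,300),scale=2),ex=1)
rowcheck("large1",y,("wrist",)); rowcheck("small1",y,("wrist",))
for c in("top","scene"):
    ctrl.get_image(c)
    for n in ("large1","small1","handle"): print(c,[(np.round(d["at"]).tolist(),round(d["confidence"],2)) for d in ctrl.spot_point(c,n)])
print(dw(-63,-237.5,185,y)); s=st(); print(s["eef_pos"],s["qpos"])
E
```

```text
clock: 48.15
eef_pos: [432.2, 166.3, 132.2]
tool_rot: [3.138, -0.001, 1.277]
force: [0.1, -0.2, 5.6]
width: 51.8
clock: 49.05
eef_pos: [438.7, 74.6, 273.4]
tool_rot: [3.135, 0.002, 1.266]
force: [-0.8, 0.2, -0.5]
width: 61.2
yaw fit [(np.float64(52.1), -1.862, 6), (np.float64(51.4), -1.858, 6), (np.float64(50.7), -1.87, 6), (np.float64(50.3), -1.866, 6), (np.float64(48.3), -1.874, 6), (np.float64(47.6), -1.878, 6)]
wrist in door frame [129.6 -86.9 120.6] 0.85
wrist in door frame [ 126.3 -219.1  122.7] 0.78
wrist in door frame [ 128.8 -151.8  120.3] 0.72
wrist in door frame [  57.7 -188.8  121.2] 0.7
wrist in door frame [  57.8 -107.8  116.4] 0.68
top [([423.0, 168.0, 122.0], 0.73), ([293.0, -382.0, -1.0], 0.55), ([321.0, -282.0, 1.0], 0.52)]
top [([471.0, 227.0, 124.0], 0.52), ([550.0, 206.0, 119.0], 0.51)]
top [([458.0, 360.0, 186.0], 0.66)]
scene [([426.0, 165.0, 122.0], 0.54), ([489.0, 150.0, 121.0], 0.53), ([320.0, -284.0, -4.0], 0.52), ([547.0, 132.0, 118.0], 0.48), ([296.0, -375.0, 4.0], 0.48)]
scene [([472.0, 228.0, 122.0], 0.53), ([549.0, 210.0, 122.0], 0.49)]
scene [([458.0, 360.0, 188.0], 0.96), ([471.0, 226.0, 121.0], 0.65)]
[459.58663236 358.53517593 185.        ]
[437.04250145  81.38932605 272.09512338] [ 0.44709353  0.40202468 -0.9456911   1.99186976  0.4043502   0.94285959
  0.57356678]
```

View pics/w9.png

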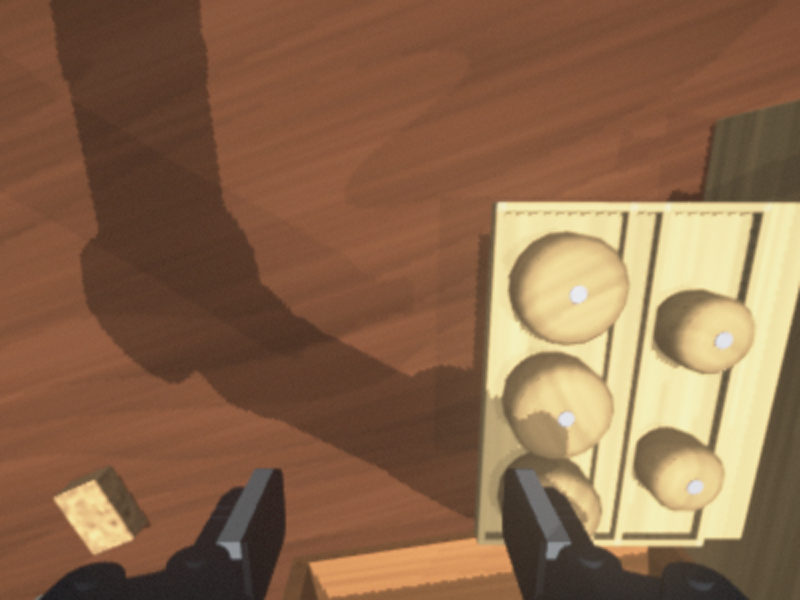

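All five feet stand in their rows: large at (568,287), (557,405) and (553,497), small at (705,331) and (680,468). Next is the handle.

```bash
python3 -m creep '[{"hand":0.5,"travel":[27.2,-6,0],"angular":[0,0,90]},{"hand":0.5,"travel":[27.2,-6,0],"angular":[0,0,90]},{"hand":0.5,"travel":[27.2,-6,0],"angular":[0,0,90]},{"hand":0.5,"travel":[27.2,-6,0],"angular":[0,0,90]},{"hand":0.5,"travel":[27.2,-6,0],"angular":[0,0,90]},{"hand":0.5,"travel":[27.2,-6,0],"angular":[0,0,90]},{"hand":0.5,"travel":[27.2,-6,0],"angular":[0,0,90]},{"hand":0.5,"travel":[27.2,-6,0],"angular":[0,0,90]},{"hand":0.5,"travel":[27.2,-6,0],"angular":[0,0,90]},{"hand":0.5,"travel":[27.2,-6,0],"angular":[0,0,90]},{"hand":0.5,"travel":[27.2,-6,0],"angular":[0,0,90]},{"hand":0.5,"travel":[27.2,-6,0],"angular":[0,0,90]}]'
python3 - <<'E'
from h import *
go((459,359.5,255),-1.862); print(st()["qpos"])
E
```

```text
clock: 50.9
eef_pos: [458.0, 359.3, 272.2]
tool_rot: [-3.14, -0.003, -0.293]
force: [-0.1, 0.3, -0.8]
width: 42.7
travel [ 0.08 -0.05  1.72] | ang [-0.2 -0.1 89.9] | ang [  0.1  -0.2 -90.1]
[-0.42467149  0.51531125 -0.44968216  1.6555486   0.25597086  1.02667565
 -1.24947602]
```

```bash
python3 -m creep '[{"hand":0.5,"travel":[0.1,0,1],"angular":[-0.2,0,90]},{"hand":0.5,"travel":[0.1,0,1],"angular":[-0.2,0,90]},{"hand":0.5,"travel":[0.1,0,1],"angular":[-0.2,0,90]},{"hand":0.5,"travel":[0.1,0,1],"angular":[-0.2,0,90]},{"hand":0.5,"travel":[0.1,0,1],"angular":[-0.2,0,90]},{"hand":0.5,"travel":[0.1,0,1],"angular":[-0.2,0,90]},{"hand":0.5,"travel":[0.1,0,1],"angular":[-0.2,0,90]},{"hand":0.5,"travel":[0.1,0,1],"angular":[-0.2,0,90]},{"hand":0.5,"travel":[0.1,0,1],"angular":[-0.2,0,90]},{"hand":0.5,"travel":[0.1,0,1],"angular":[-0.2,0,90]},{"hand":0.5,"travel":[0.1,0,1],"angular":[-0.2,0,90]},{"hand":0.5,"travel":[0.1,0,1],"angular":[-0.2,0,90]}]'
python3 - <<'E'
from h import *
im=ctrl.get_image("wrist"); print([(np.round(d["at"]).tolist(),round(d["confidence"],2)) for d in ctrl.spot_point("wrist","handle")])
f=cv2.cvtColor(im["frame"],cv2.COLOR_RGB2HSV); m=cv2.inRange(f,(22,150,120),(34,255,255)); m[300:]=0
v,u=np.nonzero(m); print(len(u),u.min(),u.max(),v.min(),v.max())
go((459,359.5,168),-1.862); print(st()["qpos"]); y=fityaw(im,ex=1); print(w2px(im,dw(-63,-190,185,y)),w2px(im,dw(-63,-285,185,y)))
cv2.imwrite("pics/w10.png",im["frame"][:,:,::-1])
E
```

```text
clock: 52.1
eef_pos: [458.8, 359.1, 262.0]
tool_rot: [-3.141, -0.002, -1.862]
force: [0.3, -1.3, -0.4]
width: 42.9
[([457.0, 362.0, 185.0], 0.69)]Traceback (most recent call last):
  File "<stdin>", line 4, in <module>
    return umr_minimum(a, axis, None, out, keepdims, initial, where)
ValueError: zero-size array to reduction operation minimum which has no identity
```

```bash
python3 -m creep '[{"hand":0.5,"travel":[0,0,4],"angular":[0,0,0]},{"hand":0.5,"travel":[0,0,7],"angular":[0,0,0]},{"hand":0.5,"travel":[0,0,9.3],"angular":[0,0,0]},{"hand":0.5,"travel":[0,0,9.3],"angular":[0,0,0]},{"hand":0,"travel":[0,0,9.3],"angular":[0,0,0]},{"hand":0,"travel":[0,0,9.3],"angular":[0,0,0]},{"hand":0,"travel":[0,0,9.3],"angular":[0,0,0]},{"hand":0,"travel":[0,0,9.3],"angular":[0,0,0]},{"hand":0,"travel":[0,0,9.3],"angular":[0,0,0]}]'
python3 - <<'E'
from h import *
print(st()["qpos"])
im=ctrl.get_image("top"); y=fityaw(im); rowcheck("large1",y,("top",));rowcheck("small1",y,("top",))
p=np.array(st()["eef_pos"]);v=p[:2]-HG;print(np.linalg.norm(v)); ya=np.arctan2(v[1],v[0])-np.arctan2(-237.5,-63); print(ya-2*np.pi)
a0=np.arctan2(2.7-230,572.5-669); a1=np.arctan2(v[1],v[0]); q=(a0-a1)%(2*np.pi); print("door q",q)
arc(q,0,44)
E
```

```text
clock: 53.1
eef_pos: [459.8, 359.8, 170.7]
tool_rot: [-3.139, 0.001, -1.861]
force: [-2.1, -1.0, 6.8]
width: 7.7
[-0.69317747  0.60418035 -0.03063201  1.77196518  0.02711733  0.76335822
 -2.59846026]
yaw fit [(np.float64(57.6), -1.886, 7), (np.float64(57.3), -1.882, 7), (np.float64(56.9), -1.89, 7), (np.float64(56.8), -1.854, 7), (np.float64(56.7), -1.85, 7), (np.float64(56.4), -1.846, 7)]
top in door frame [ 132.4 -150.3  119.2] 0.75
top in door frame [ 137.6 -213.3  121.7] 0.56
top in door frame [133.5 -87.  118.8] 0.51
top in door frame [  63.8 -187.9  121.4] 0.68
top in door frame [  63.6 -106.1  121.1] 0.46
246.21947882207186
-1.8666605333062192
door q 1.7244635077991415
[ 0.9  0.2 -0. ] -2.2
[ 1.9  0.4 -0. ] -4.5
[ 2.8  0.6 -0. ] -6.7
[ 3.8  0.7 -0. ] -9.0
[ 4.7  0.8 -0. ] -11.2
[ 5.7  0.9 -0. ] -13.5
[ 6.7  0.9 -0. ] -15.7
[ 7.6  0.8 -0. ] -18.0
[ 8.6  0.8 -0. ] -20.2
[ 9.6  0.7 -0. ] -22.5
[10.5  0.5 -0. ] -24.7
[11.5  0.3 -0. ] -26.9
[12.4  0.1 -0. ] -29.2
[13.3 -0.1 -0. ] -31.4
[14.3 -0.4 -0. ] -33.7
[15.2 -0.7 -0. ] -35.9
[16.1 -1.1 -0. ] -38.2
[16.9 -1.5 -0. ] -40.4
[17.8 -1.9 -0. ] -42.7
[18.7 -2.4 -0. ] -44.9
[19.5 -2.9 -0. ] -47.2
[20.3 -3.4 -0. ] -49.4
[21.1 -4.  -0. ] -51.6
[21.8 -4.5 -0. ] -53.9
[22.6 -5.2 -0. ] -56.1
[23.3 -5.8 -0. ] -58.4
[24.  -6.5 -0. ] -60.6
[24.7 -7.2 -0. ] -62.9
[25.3 -7.9 -0. ] -65.1
[25.9 -8.7 -0. ] -67.4
[26.5 -9.4 -0. ] -69.6
[ 27.  -10.2  -0. ] -71.9
[ 27.5 -11.   -0. ] -74.1
[ 28.  -11.9  -0. ] -76.3
[ 28.5 -12.7  -0. ] -78.6
[ 28.9 -13.6  -0. ] -80.8
[ 29.3 -14.5  -0. ] -83.1
[ 29.6 -15.4  -0. ] -85.3
[ 29.9 -16.3  -0. ] -87.6
[ 30.2 -17.2   0. ] -89.8
[ 30.4 -18.2   0. ] -92.1
[ 30.6 -19.1   0. ] -94.3
[ 30.8 -20.1   0. ] -96.6
[ 30.9 -21.    0. ] -98.8
```

```bash
python3 -m creep '[{"hand":0,"travel":[0.4,0.1,0],"angular":[0,0,-1]},{"hand":0,"travel":[0.9,0.2,0],"angular":[0,0,-2.2]},{"hand":0,"travel":[1.9,0.4,0],"angular":[0,0,-4.5]},{"hand":0,"travel":[2.8,0.6,0],"angular":[0,0,-6.7]},{"hand":0,"travel":[3.8,0.7,0],"angular":[0,0,-9]},{"hand":0,"travel":[4.7,0.8,0],"angular":[0,0,-11.2]},{"hand":0,"travel":[5.7,0.9,0],"angular":[0,0,-13.5]},{"hand":0,"travel":[6.7,0.9,0],"angular":[0,0,-15.7]},{"hand":0,"travel":[7.6,0.8,0],"angular":[0,0,-18]},{"hand":0,"travel":[8.6,0.8,0],"angular":[0,0,-20.2]},{"hand":0,"travel":[9.6,0.7,0],"angular":[0,0,-22.5]},{"hand":0,"travel":[10.5,0.5,0],"angular":[0,0,-24.7]},{"hand":0,"travel":[11.5,0.3,0],"angular":[0,0,-26.9]},{"hand":0,"travel":[12.4,0.1,0],"angular":[0,0,-29.2]},{"hand":0,"travel":[13.3,-0.1,0],"angular":[0,0,-31.4]},{"hand":0,"travel":[14.3,-0.4,0],"angular":[0,0,-33.7]},{"hand":0,"travel":[15.2,-0.7,0],"angular":[0,0,-35.9]},{"hand":0,"travel":[15.6,-0.9,0],"angular":[0,0,-37.1]}]'
cat > c.py <<'E'
from h import *
p=np.array(st()["eef_pos"]);v=p[:2]-HG; a0=np.arctan2(2.7-230,572.5-669); a1=np.arctan2(v[1],v[0]); q=(a0-a1)%(2*np.pi); print("door q",q,np.linalg.norm(v))
y=-1.8667+1.7245-q
rowcheck("large1",y,("top","scene"));rowcheck("small1",y,("top","scene"))
import sys
if len(sys.argv)>1: arc(q,float(sys.argv[1]),int(sys.argv[2]))
E
python3 c.py 0.4 18
```

```text
clock: 55.15
eef_pos: [422.7, 206.3, 170.7]
tool_rot: [-3.141, -0.001, -1.212]
force: [-4.3, -1.1, 3.4]
width: 7.8
door q 1.0735673726498602 247.4464058622339
top in door frame [128.  -88.9 117.5] 0.76
top in door frame [ 127.6 -147.5  122.9] 0.72
top in door frame [ 132.9 -213.2  120. ] 0.56
top in door frame [  57.2 -157.4  120.1] 0.4
scene in door frame [ 129.6 -144.9  118. ] 0.66
top in door frame [  60.  -188.8  124.1] 0.72
top in door frame [  56.7 -106.9  120.1] 0.61
scene in door frame [  58.  -190.9  117.2] 0.69
scene in door frame [  56.3 -107.8  117.5] 0.62
[0.9 0.2 0. ] -2.1
[1.8 0.4 0. ] -4.3
[2.7 0.6 0. ] -6.4
[3.6 0.7 0. ] -8.6
[4.6 0.8 0. ] -10.7
[5.5 0.8 0. ] -12.9
[6.4 0.9 0. ] -15.0
[7.3 0.9 0. ] -17.2
[8.3 0.8 0. ] -19.3
[9.2 0.7 0. ] -21.4
[10.1  0.6  0. ] -23.6
[11.   0.5  0. ] -25.7
[11.9  0.3  0. ] -27.9
[12.8  0.1  0. ] -30.0
[13.7 -0.2  0. ] -32.2
[14.6 -0.5  0. ] -34.3
[15.5 -0.8  0. ] -36.4
[16.3 -1.2  0. ] -38.6
```

```bash
python3 -m creep '[{"hand":0,"travel":[0.4,0.1,0],"angular":[0,0,-1]},{"hand":0,"travel":[0.9,0.2,0],"angular":[0,0,-2.1]},{"hand":0,"travel":[1.8,0.4,0],"angular":[0,0,-4.3]},{"hand":0,"travel":[2.7,0.6,0],"angular":[0,0,-6.4]},{"hand":0,"travel":[3.6,0.7,0],"angular":[0,0,-8.6]},{"hand":0,"travel":[4.6,0.8,0],"angular":[0,0,-10.7]},{"hand":0,"travel":[5.5,0.8,0],"angular":[0,0,-12.9]},{"hand":0,"travel":[6.4,0.9,0],"angular":[0,0,-15]},{"hand":0,"travel":[7.3,0.9,0],"angular":[0,0,-17.2]},{"hand":0,"travel":[8.3,0.8,0],"angular":[0,0,-19.3]},{"hand":0,"travel":[9.2,0.7,0],"angular":[0,0,-21.4]},{"hand":0,"travel":[10.1,0.6,0],"angular":[0,0,-23.6]},{"hand":0,"travel":[11,0.5,0],"angular":[0,0,-25.7]},{"hand":0,"travel":[11.9,0.3,0],"angular":[0,0,-27.9]},{"hand":0,"travel":[12.8,0.1,0],"angular":[0,0,-30]},{"hand":0,"travel":[13.7,-0.2,0],"angular":[0,0,-32.2]},{"hand":0,"travel":[14.6,-0.5,0],"angular":[0,0,-34.3]},{"hand":0,"travel":[15.5,-0.8,0],"angular":[0,0,-36.4]},{"hand":0,"travel":[15.9,-1,0],"angular":[0,0,-37.5]}]'
python3 c.py 0.0 18
```

```text
clock: 57.45
eef_pos: [488.4, 61.0, 170.7]
tool_rot: [-3.141, -0.002, -0.558]
force: [-0.8, 0.6, -0.3]
width: 8.1
door q 0.4169602987362071 247.30481182283816
top in door frame [ 129.7 -212.4  122.2] 0.42
top in door frame [  57.5 -109.1  121.3] 0.69
scene in door frame [ -64.6 -240.4  190.1] 0.7
[0.6 0.1 0. ] -1.3
[1.1 0.3 0. ] -2.7
[1.7 0.4 0. ] -4.0
[2.2 0.5 0. ] -5.3
[2.8 0.6 0. ] -6.6
[3.4 0.7 0. ] -8.0
[3.9 0.7 0. ] -9.3
[4.5 0.8 0. ] -10.6
[5.1 0.8 0. ] -11.9
[5.7 0.9 0. ] -13.3
[6.2 0.9 0. ] -14.6
[6.8 0.9 0. ] -15.9
[7.4 0.9 0. ] -17.3
[7.9 0.8 0. ] -18.6
[8.5 0.8 0. ] -19.9
[9.1 0.7 0. ] -21.2
[9.7 0.7 0. ] -22.6
[10.2  0.6  0. ] -23.9
```

```bash
python3 -m creep '[{"hand":0,"travel":[0.6,0.1,0],"angular":[0,0,-1.3]},{"hand":0,"travel":[1.1,0.3,0],"angular":[0,0,-2.7]},{"hand":0,"travel":[1.7,0.4,0],"angular":[0,0,-4]},{"hand":0,"travel":[2.2,0.5,0],"angular":[0,0,-5.3]},{"hand":0,"travel":[2.8,0.6,0],"angular":[0,0,-6.6]},{"hand":0,"travel":[3.4,0.7,0],"angular":[0,0,-8]},{"hand":0,"travel":[3.9,0.7,0],"angular":[0,0,-9.3]},{"hand":0,"travel":[4.5,0.8,0],"angular":[0,0,-10.6]},{"hand":0,"travel":[5.1,0.8,0],"angular":[0,0,-11.9]},{"hand":0,"travel":[5.7,0.9,0],"angular":[0,0,-13.3]},{"hand":0,"travel":[6.2,0.9,0],"angular":[0,0,-14.6]},{"hand":0,"travel":[6.8,0.9,0],"angular":[0,0,-15.9]},{"hand":0,"travel":[7.4,0.9,0],"angular":[0,0,-17.3]},{"hand":0,"travel":[7.9,0.8,0],"angular":[0,0,-18.6]},{"hand":0,"travel":[8.5,0.8,0],"angular":[0,0,-19.9]},{"hand":0,"travel":[9.1,0.7,0],"angular":[0,0,-21.2]},{"hand":0,"travel":[9.7,0.7,0],"angular":[0,0,-22.6]},{"hand":0,"travel":[10.2,0.6,0],"angular":[0,0,-23.9]},{"hand":0,"travel":[10.3,0.6,0],"angular":[0,0,-23.9]},{"hand":0,"travel":[10.3,0.6,0],"angular":[0,0,-23.9]}]'
python3 c.py
```

```text
clock: 59.85
eef_pos: [572.5, 3.2, 170.8]
tool_rot: [-3.141, -0.002, -0.14]
force: [2.0, 6.1, -4.6]
width: 7.5
door q 0.0008856729939550334 246.45300320477395
top in door frame [ -65.3 -239.6  187.6] 0.17
```

```bash
python3 -m creep '[{"hand":0,"travel":[0.2,0,0],"angular":[0,0,0]},{"hand":0,"travel":[0.2,0,0],"angular":[0,0,0]},{"hand":0.5,"travel":[0,0,0],"angular":[0,0,0]},{"hand":0.5,"travel":[0,0,0],"angular":[0,0,0]},{"hand":0.5,"travel":[0,0,0],"angular":[0,0,0]},{"hand":0.5,"travel":[0,0,-2],"angular":[0,0,0]},{"hand":0.5,"travel":[0,0,-6],"angular":[0,0,0]},{"hand":0.5,"travel":[0,0,-10],"angular":[0,0,0]},{"hand":0.5,"travel":[-5,-2,-11],"angular":[0,0,0]},{"hand":0.5,"travel":[-12,0,-11],"angular":[0,0,0]},{"hand":0.5,"travel":[-12,0,-11],"angular":[0,0,0]},{"hand":0.5,"travel":[-12,0,-11],"angular":[0,0,0]}]'
python3 - <<'E'
from h import *
for c in("top","scene","wrist"):
    im=ctrl.get_image(c); y=fityaw(im,lo=-0.4,hi=0.1) if 0 else 0
    for n in("handle","small1","large1"):
        print(c,n,[(np.round(d["at"]).tolist(),round(d["confidence"],2)) for d in ctrl.spot_point(c,n)])
a=cv2.resize(ctrl.get_image("top")["frame"][130:260,140:340,::-1],None,fx=2,fy=2); w=ctrl.get_image("wrist")["frame"][:,:,::-1]
cv2.imwrite("pics/end.png",np.hstack([cv2.resize(a,(400,260)),cv2.resize(w,(347,260))]))
E
```

```text
clock: 61.45
eef_pos: [449.8, 18.5, 280.9]
tool_rot: [3.139, -0.001, -0.139]
force: [1.5, 0.2, 0.3]
width: 42.7
top handle [([573.0, 4.0, 187.0], 0.91)]
top small1 []
top large1 [([292.0, -378.0, -1.0], 0.77), ([324.0, -280.0, 2.0], 0.48)]
scene handle [([572.0, 3.0, 187.0], 0.5)]
scene small1 []
scene large1 [([296.0, -379.0, 3.0], 0.71), ([323.0, -281.0, -0.0], 0.55)]
wrist handle [([573.0, 1.0, 184.0], 0.9)]
wrist small1 []
wrist large1 [([316.0, -279.0, -3.0], 0.73)]
```

View pics/end.png

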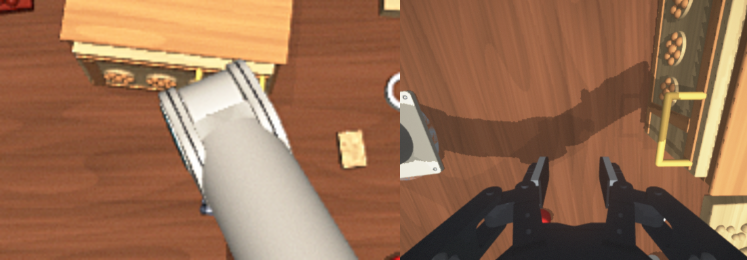

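The door is shut: the handle reads about (573,3), as at the start. The arm is clear of everything, so I'll hand the job in.

```bash
python3 -c "
from cell import ctrl
print(ctrl.finish_job())"
```

```text
the job is handed in; nothing more can be done
None
```

I opened the door, stood all five feet from the bench (two small, three large) in their rows, shut the door again and handed the job in at about 61.5 s. No verdict was reported.

**What went wrong on the way**
- The door had swung about 0.1 rad further open by the time I placed the second small foot. The foot landed tilted on a row wall, with about 35 N of force reading on the tool. I set it back on the bench, where it stood upright, re-measured the door and placed it cleanly.
- The last large foot had been knocked against the red look-alike before I reached it. I gripped it from there. The red one moved a little; it is not one of the bystanders.

**Last checks**
- **Feet with the door wide open:** the last wrist picture showed all five upright. Position estimates put them 1 to 4 mm from the row middle lines, and the detector is only good to about 4 mm. The top camera alone read 2 to 9 mm off, but with a door angle that disagreed slightly.
- **Feet while closing:** at about 1.07 rad they read within about 5 mm of the middle lines. At about 0.4 rad only two were still visible, and both were in place.
- **Feet after closing:** they can't be seen behind the shut door, so their final state is not confirmed.
- **Door:** three cameras put the handle back at about (573, 3), as at the start. The arm read a door angle of 0.001 rad just before letting go.
- **Bystanders:** I knowingly touched none, and the block and tape looked unmoved in later pictures. I did not re-measure them all at the end.

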